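# Pack the taper gauge stand for transit

## Robot

A 6-joint arm with a two-finger parallel gripper is mounted at the origin on the work surface. World frame = base frame: x ahead of the robot, y to its left, z up, the work surface at z = 0. Lengths are in mm, angles in rad, forces in N, time in s.
With the tool pointing down it reaches from about 275 to 1000 mm from the base axis. Payload 8.4 kg.
Tool frame: the origin (TCP) lies midway between the tips of the shut fingers; the grasp point (between the pads) lies r.grasp_offset behind it (r.grasp_offset is the distance from the TCP to the grasp point, in mm); z points along the fingers, y is the direction in which the jaws open and shut (so a half turn about z gives the same grasp; the last joint's range is limited). The gripper opens to 85 mm and grips with 20 to 120 N. Pads are 22 mm wide; open, the fingers measure 114 mm over their backs; the gripper's body (76 mm by 85 mm) begins 54 mm behind the grasp point. The pads swing forward as they close: fully open they stand 13 mm farther back than shut.
Start: joints at [-1.268, 0.353, 1.633, -0, 1.155, -0.002], TCP at [187.562, -596.195, 231.281] pointing down, gripper open.
Joint ranges: [-2.63, 2.63], [-0.92, 2.1], [0.06, 2.66], [-1.3, 4.44], [0, 2.69], [-3.02, 3.02]. Speed limits (rad/s): [2.22, 2.22, 2.79, 3.14, 3.14, 3.14].

## Interface

Orientations are given as [roll, pitch, yaw] about the fixed x, y, z axes, in that order (R = Rz(yaw) Ry(pitch) Rx(roll)).
In Python, from rig import r gives the robot as it stands.
- The arm moves only by the tool jog_arm, never from a script. Its argument "series" is a list that holds one entry, the list of rows, each a list of 7 numbers: the shift along the tool's x, y, z in cm, then the turn, a rotation vector about the tool's x, y, z in degrees, then the finger opening in cm, from 0 to 8.54. A call has 1 to 5 rows; each row is the pose to reach, as a shift and turn from the pose commanded when the call began, along the tool's axes at that moment; what a row does not reach only later rows make up. A row lasts 1/8 s, in which the tool goes at most 62.5 mm and 10.7 degrees, less where a joint would pass 70% of its speed; a pose out of reach is approached as far as the arm can. A call with a gripper value outside its range is refused whole. The fingers move at their own pace and stop on an object; "newtons" is the grip in N (left out, the last holds). Time passes only in rows, so rows that repeat a pose let the fingers close. It gives the time, the measured TCP pose, the force and the opening at its end, in the units of the state.
- r.sense(): the state, without advancing time (a new reading comes with each control period).
- r.grab_frame(name): name is "scene" or "top"; returns the picture (400x640x3 uint8, red, green, blue); there is no depth.
- r.calibration(name): a dict with "mtx" (3x3 intrinsics, pixels), "origin" and "attitude" of the camera in the world. Camera axes: x right, y down, z forward; pixel columns grow to the right and rows downward; lengths in mm; the calibration is good to about 2 mm. A picture is of the moment at which its call begins. calibration takes no time and is no camera call.
- r.sign_off(): hands the job in, once; it reports no verdict.
The state is a dict: "clock": time; "qpos": joint angles; "qvel": joint speeds; "joint_efforts": joint torques, N m; "eef_pos": TCP position; "tcp_rot": TCP orientation; "contact_force": force on the tool from outside, world axes, zero at the start; "wrist_torque": the same for the moment, N m; "opening": opening from 0.0 (shut) to 1.0 (fully open).
Only numpy, scipy, OpenCV 4.12 (cv2) and the standard library are available. Lean on these libraries where they do the work, as an engineer would, in place of code of your own. Each camera call takes 0.05 s, during which the arm holds its last target.

## Task

Pack the gauge stand for transit: lower the taper plug gauge gently into the master ring on the stand until it sits fully home, rock it over by its grip about ten degrees without drawing it out of the ring, to prove that the taper has not jammed, and let it settle home again and let go. Then lay the separator sheet flat and square on the stand's four posts, and stand every loose ring gauge on the sheet, flat, side by side and inside its raised edge. Leave the thread protector, lens, tally counter and lamp where they are.

Things in the scene. Friction and masses are not known exactly. Their poses are not given: they have to be found in the camera images.
- stand: gauge transit stand, fixed: grey base plate 180 x 220 x 10 mm, a stainless master ring gauge (104 mm diameter, top 54 mm above the bench, red band) bolted to its middle, and four aluminium posts with black tops (24 mm diameter, tops 114 mm above the bench) at x = +-76, y = +-96 mm. Origin: centre of the plate's underside, on the bench; z up, x along the 180 mm side, y along the 220 mm side
- ring_mouth (a point): centre of the master ring's upper face, 54 mm above the bench, axes as the stand's. The bore below it is a tapered cup: 67 mm in diameter at this face, narrowing evenly to 33 mm at the base plate 44 mm further down (21 degrees a side); it matches the plug's cone
- post_tops (a point): the point midway between the four posts, at the height of their tops (114 mm above the bench), axes as the stand's; the sheet's underside rests at this height
- plug: stainless taper plug gauge, 0.6 kg, starts upright on its small end on the bench. Origin: centre of the small end, z up: cone (44 to 72 mm diameter) from z = 0 to 36 mm, head (80 mm diameter, red band) 36 to 46, round fluted grip (32 mm diameter) 46 to 82. Fully home, its origin is 30 mm (within 1.5) below ring_mouth, its head 6 mm clear of the ring, its grip's top 8 mm below the post tops
- sheet: separator sheet, stiff brown board 190 (x) x 240 (y) x 8 mm with a raised edge 4 mm wide, 10 mm higher, all round its upper side; 0.35 kg, flat on the bench. Origin: centre of its underside, z up. Two through slots for lifting, each 60 mm (x) by 36 mm (y), at y = 14 to 50 and -14 to -50 mm, leave a middle bridge 28 mm wide (in y) and 60 mm long (in x) to grip (between slots)
- gauge1: loose stainless working ring gauge no. 1 of up to 4 alike, 64 mm outside diameter, 36 mm bore (slightly wider at the top), 30 mm high, about 0.5 kg, lying flat on the bench; between two and four are present. Either way up will do. Origin: its middle, on the axis at half height (15 mm above its underside); z along its axis, up at the start
- gauge2: loose stainless working ring gauge no. 2 of up to 4 alike, 64 mm outside diameter, 36 mm bore (slightly wider at the top), 30 mm high, about 0.5 kg, lying flat on the bench; between two and four are present. Either way up will do. Origin: its middle, on the axis at half height (15 mm above its underside); z along its axis, up at the start
- gauge3: loose stainless working ring gauge no. 3 of up to 4 alike, 64 mm outside diameter, 36 mm bore (slightly wider at the top), 30 mm high, about 0.5 kg, lying flat on the bench; between two and four are present. Either way up will do. Origin: its middle, on the axis at half height (15 mm above its underside); z along its axis, up at the start
- gauge4: loose stainless working ring gauge no. 4 of up to 4 alike, 64 mm outside diameter, 36 mm bore (slightly wider at the top), 30 mm high, about 0.5 kg, lying flat on the bench; between two and four are present. Either way up will do. Origin: its middle, on the axis at half height (15 mm above its underside); z along its axis, up at the start
- protector: grey cast iron thread protector, a ribbed open cup 100 mm over its ribs and 58 mm high, standing on the bench; bystander. Origin: centre of its underside
- lens: round green glass inspection lens in a dark rim 86 mm in diameter, 12 mm thick, with a black handle 85 mm long to its -x side, lying on the bench; bystander. Origin: under the centre of the glass
- counter: brass tally counter, 48 mm in diameter and 28 mm high, lying on its back; bystander. Origin: centre of its underside
There are look-alikes about, which are no part of the job. Leave any purple or red look-alike of the gauge4 alone.

How it is judged (in metres and radians):
On the way, in this order (a step that is already met when the one before it is completed fails the run):
1. the plug sits fully home in the master ring: within 3.5 mm of its full depth, within 4 mm of the ring's axis, upright within 0.05 rad (z of plug in the frame of ring_mouth below -0.0265 m and horizontal distance between plug and ring_mouth below 0.004 m and angle between plug's own z axis and vertical below 0.05 rad), for 0.2 s.
2. the plug is rocked over by more than 0.09 rad while its small end stays at least 10 mm down inside the ring (angle between plug's own z axis and vertical between 0.09 and 0.6 rad and z of plug in the frame of ring_mouth below -0.01 m and horizontal distance between plug and ring_mouth below 0.02 m), for 0.1 s.
3. the plug is fully home in the ring again and let go (all of step 1 and contact force between the fingers and plug below 0.5 N and linear speed of plug below 0.02 m/s), for 0.3 s.
4. the separator sheet lies flat on the four posts, square and let go, over the seated plug (all of step 1 and horizontal distance between sheet and post_tops below 0.012 m and angle between the x axis of sheet and the x axis of stand, either way round below 0.1 rad and angle between sheet's own z axis and vertical below 0.03 rad and z of sheet in the frame of post_tops between -0.004 and 0.004 m and contact force between the fingers and sheet below 0.5 N and linear speed of sheet below 0.02 m/s), for 0.3 s.
At the end, for the whole second after the job is handed in: Plug home in the master ring (3.5 mm depth, 4 mm axis, 0.05 rad); sheet on the four posts (centred 12 mm, square 0.1 rad, flat 0.03 rad, height 4 mm); every ring gauge present flat on the sheet (0.05 rad, height 4 mm) inside its raised edge; all at rest (all of step 1 and horizontal distance between sheet and post_tops below 0.012 m and angle between the x axis of sheet and the x axis of stand, either way round below 0.1 rad and angle between sheet's own z axis and vertical below 0.03 rad and z of sheet in the frame of post_tops between -0.004 and 0.004 m and x of gauge1 in the frame of sheet between -0.061 and 0.061 m and y of gauge1 in the frame of sheet between -0.086 and 0.086 m and z of gauge1 in the frame of sheet between 0.019 and 0.027 m and angle between the z axis of each of gauge1, gauge2, gauge3, gauge4 and the z axis of sheet, either way round below 0.05 rad and linear speed of each of gauge1, gauge2, gauge3, gauge4, plug, sheet below 0.02 m/s and x of gauge2 in the frame of sheet between -0.061 and 0.061 m and y of gauge2 in the frame of sheet between -0.086 and 0.086 m and z of gauge2 in the frame of sheet between 0.019 and 0.027 m and x of gauge3 in the frame of sheet between -0.061 and 0.061 m and y of gauge3 in the frame of sheet between -0.086 and 0.086 m and z of gauge3 in the frame of sheet between 0.019 and 0.027 m and x of gauge4 in the frame of sheet between -0.061 and 0.061 m and y of gauge4 in the frame of sheet between -0.086 and 0.086 m and z of gauge4 in the frame of sheet between 0.019 and 0.027 m); the robot touches nothing.
It fails at once if the plug is rammed into the ring (more than 60 N between them) (contact force between plug and stand above 60 N).
It fails at once if the thread protector, lens or tally counter is shifted by more than 25 mm (distance of any of protector, lens, counter from where it was at the start of the episode above 0.025 m).
Of gauge1, gauge2, gauge3, gauge4 only 2 to 4 are there at a start; the rules pass over those that are not, and their reading is None.
At some moment in a run one of gauge1, gauge2, gauge3, gauge4 may be knocked a few centimetres aside while the robot is not near it.
It also fails if it takes over 210 s, if anything falls off the work surface, if the arm or the gripper's body presses on something with over 40 N, if the wrist force passes 120 N, or if a joint passes its speed limit or range.

## Working session

There is one attempt and no reset: what is moved stays moved. The work goes in short steps, Python scripts to look and compute and a tool call to move; the robot and the scene stay as the last step left them, time stands still between calls to the robot, and variables do not carry over. Pictures are saved under pics/ and viewed, and the job is handed in when it is done.

Besides the shell and the picture viewer there is one more tool, called after ">>>" as name(argument=value, ...), one argument or row to a line, values as JSON. jog_arm: Moves the arm, as the interface text tells. Its arguments: {"type":"object","properties":{"series":{"type":"array","items":{"type":"array","items":{"type":"array","items":{"type":"number"}}}},"newtons":{"type":"number"}},"required":["series"]}

```bash
ls; mkdir -p pics
python3 - <<'E'
from rig import r
import cv2
print(r.sense()); print(r.grasp_offset)
for n in("scene","top"):
    c=r.calibration(n);print(n,c)
    cv2.imwrite(f"pics/{n}0.png",r.grab_frame(n)[:,:,::-1])
E
```

```text
pics
{'clock': 0.0, 'qpos': array([-1.26838222e+00,  3.53690493e-01,  1.63415140e+00, -2.13583706e-05,
        1.15516783e+00, -2.38804736e-03]), 'qvel': array([ 0.00101426,  0.00080571, -0.00067425,  0.00085971,  0.00122318,
        0.00056311]), 'joint_efforts': array([ 8.09372832e-04, -6.05253124e+01, -3.42061615e+01,  2.38331177e-04,
        9.62779013e-03, -1.52990862e-05]), 'eef_pos': array([ 187.42361342, -595.73476955,  230.52783739]), 'tcp_rot': array([-3.14017555e+00,  1.61436671e-05,  3.04810801e-01]), 'contact_force': array([ 0.10405081, -0.40120744,  0.75940761]), 'wrist_torque': array([ 0.00272776,  0.00605439, -0.0098637 ]), 'opening': 1.0006709686886746}
18.700000000000003
scene {'mtx': array([[440.6512816 ,   0.        , 320.80863803],
       [  0.        , 440.6512816 , 194.95872145],
       [  0.        ,   0.        ,   1.        ]]), 'origin': array([1024.08881797,  694.14963715, 1018.79202227]), 'attitude': array([-2.41813084,  0.00606322,  2.48790623])}
top {'mtx': array([[433.68391975,   0.        , 314.20256456],
       [  0.        , 433.68391975, 206.94606841],
       [  0.        ,   0.        ,   1.        ]]), 'origin': array([ 458.76045714,   25.76528973, 1135.01216342]), 'attitude': array([-3.07087267, -0.00466297, -1.58489682])}
```

View pics/scene0.png

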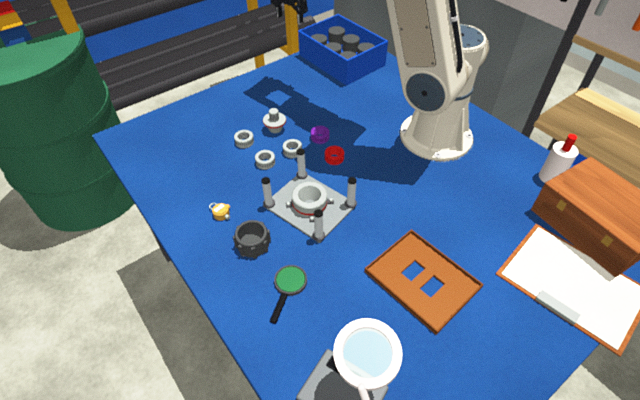

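View pics/top0.png

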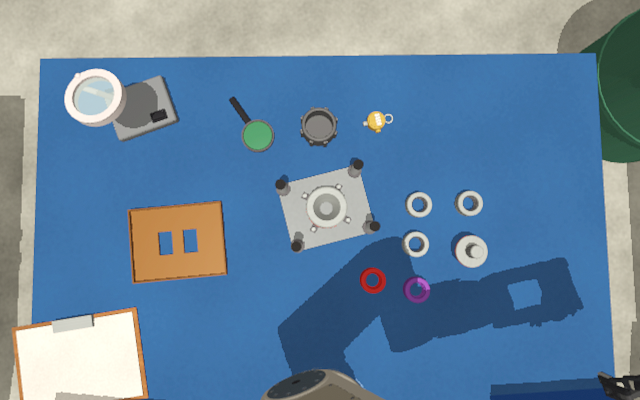

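The top view shows three plain steel rings at (418,205), (468,203) and (415,244). The red ring at (372,280) and the purple one at (417,290) are the look-alikes to leave alone. The plug is at (470,250), the stand at (327,207), and the sheet at (178,242). I'll confirm these in enlarged crops.

Run:
```python
import cv2
a=cv2.imread("pics/top0.png")
cv2.imwrite("pics/t0a.png",cv2.resize(a[150:310,270:500],None,fx=3.4,fy=3.4,interpolation=cv2.INTER_CUBIC))
cv2.imwrite("pics/t0b.png",cv2.resize(a[190:295,115:240],None,fx=5,fy=5,interpolation=cv2.INTER_CUBIC))
b=cv2.imread("pics/scene0.png")
cv2.imwrite("pics/s0a.png",cv2.resize(b[95:255,200:370],None,fx=3.6,fy=3.6,interpolation=cv2.INTER_CUBIC))
```

```text
(no output)
```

View pics/t0a.png

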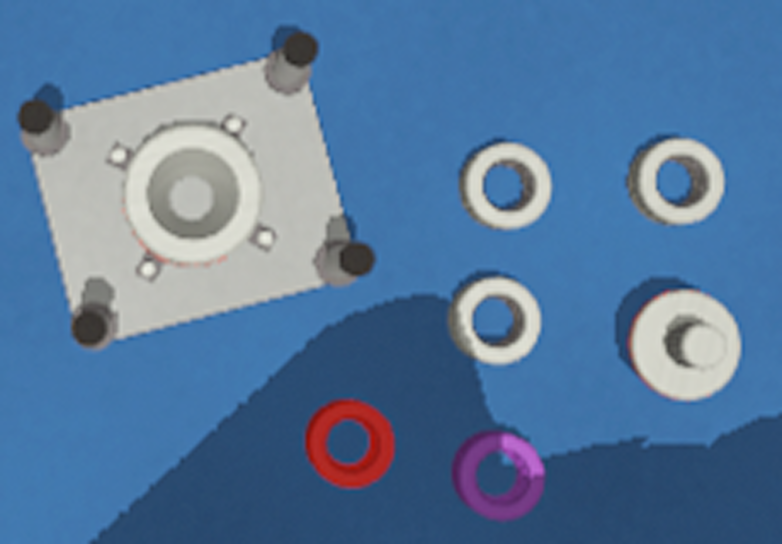

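View pics/t0b.png

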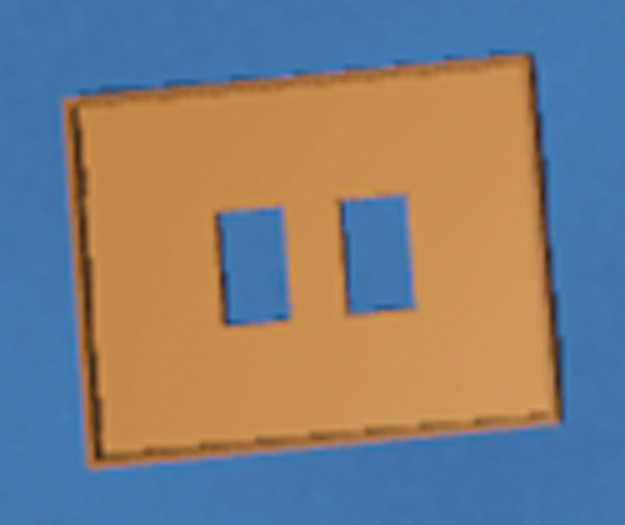

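View pics/s0a.png

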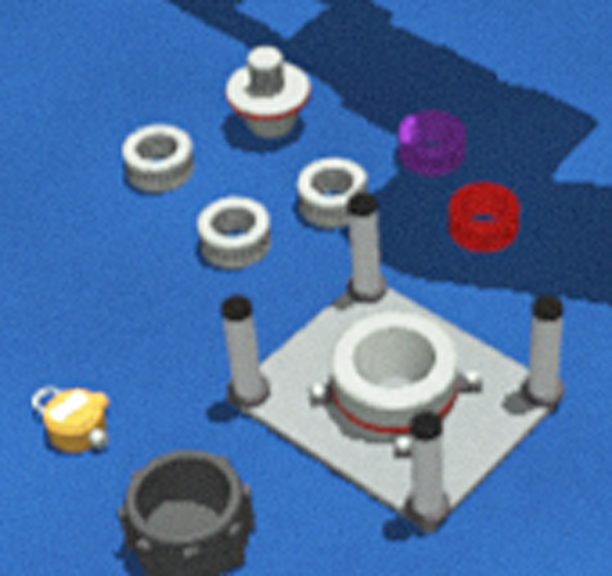

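Three plain steel gauges are present. The coloured rings are the decoys. Next I'll work out the positions.

```bash
cat > h.py <<'E'
import numpy as np, cv2
from scipy.spatial.transform import Rotation as R
from rig import r
def cam(n):
    c=r.calibration(n); return c["mtx"],c["origin"],R.from_euler("xyz",c["attitude"]).as_matrix()
def ray(n,p,z):
    K,o,A=cam(n); d=A@np.linalg.solve(K,[p[0],p[1],1]); return o+d*(z-o[2])/d[2]
def proj(n,X):
    K,o,A=cam(n); q=K@(A.T@(np.array(X)-o)); return q[:2]/q[2]
def uc(p,s,off): return [(p[0]+.5)/s-.5+off[0],(p[1]+.5)/s-.5+off[1]]
def delta(target,rpy):
    "shift cm + rotvec deg in tool frame, from current measured pose"
    s=r.sense(); A=R.from_euler("xyz",s["tcp_rot"]); B=R.from_euler("xyz",rpy)
    return np.round(A.inv().apply(np.array(target)-s["eef_pos"])/10,2), np.round((A.inv()*B).as_rotvec(degrees=True),2)
def ik_grasp(p,rpy,k):  # TCP so that grasp point at p
    B=R.from_euler("xyz",rpy); return np.array(p)+B.apply([0,0,r.grasp_offset])
E
python3 - <<'E'
from h import *
np.set_printoptions(precision=1,suppress=True)
T=lambda p,z:ray("top",uc(p,3.4,(270,150)),z)
S=lambda p,z:ray("scene",uc(p,3.6,(200,95)),z)
B=lambda p,z:ray("top",uc(p,5,(115,190)),z)
pt=[T(p,114) for p in[(37,117),(298,48),(355,260),(91,328)]];
print("posts top",pt,np.mean(pt,0))
ps=[S(p,114) for p in[(547,308),(426,427),(237,308),(361,205)]]
print("posts scene",ps,np.mean(ps,0))
for q in(pt,ps):
  d=(q[0]-q[1])+(q[3]-q[2]); e=(q[0]-q[3])+(q[1]-q[2]); print("lens",np.linalg.norm(d)/2,np.linalg.norm(e)/2,"ang",np.degrees(np.arctan2(d[1],d[0])),np.degrees(np.arctan2(e[1],e[0])))
print("ring",T((192,193),54))
for p in[(509,185),(681,181),(499,320)]:print("g top",T(p,30))
for p in[(158,147),(234,222),(333,179)]:print("g scene",S(p,30))
print("plug",T((704,345),82),T((687,345),46),S((265,57),82),S((268,92),46))
c=[B(p,18) for p in[(65,98),(531,54),(561,422),(89,466)]];print("sheet",c,np.mean(c,0))
d=c[0]-c[1]+c[3]-c[2];print(np.linalg.norm(d)/2,np.degrees(np.arctan2(d[1],d[0])))
s=[B(p,8) for p in[(217,212),(282,207),(291,319),(226,325),(340,200),(406,194),(414,308),(348,314)]];print(np.mean(s,0))
for X in ([0,0,0],): print(proj("top",r.sense()["eef_pos"]),proj("scene",r.sense()["eef_pos"]))
E
```

```text
posts top [array([586.4,  99. , 114. ]), array([632.5, -83.9, 114. ]), array([ 483.8, -120.3,  114. ]), array([439.5,  63. , 114. ])] [535.6 -10.6 114. ]
posts scene [array([440. ,  65.5, 114. ]), array([587.6, 103. , 114. ]), array([632.3, -83.5, 114. ]), array([ 486.4, -119.9,  114. ])] [536.6  -8.7 114. ]
lens 188.5834960946691 152.17546901532617 ang 103.86826248661612 13.745470336927877
lens 151.29793299177257 191.44894580155136 ang -165.86433870068433 103.75274079277058
ring [536.2 -10.2  54. ]
g top [ 540.7 -249.6   30. ]
g top [ 541.9 -379.4   30. ]
g top [ 439.6 -239.    30. ]
g scene [ 541.5 -378.4   30. ]
g scene [ 540.2 -247.5   30. ]
g scene [ 436.5 -240.    30. ]
plug [ 420.7 -372.1   82. ] [ 419.5 -373.1   46. ] [ 419.7 -371.6   82. ] [ 424.  -365.4   46. ]
sheet [array([538.6, 500.2,  18. ]), array([558.1, 260.4,  18. ]), array([369.4, 244.9,  18. ]), array([350.6, 484.9,  18. ])] [454.2 372.6  18. ]
240.6843474656432 94.55222882440087
[453.6 373.7   8. ]
[618.  366.4] [289.1  23. ]
```

Run:
```python
from h import *
print(delta([420.3,-372.2,125],[np.pi,0,.241]))
```

```text
(array([ 28.92, -14.32,  10.58]), array([-0.07,  0.  ,  3.66]))
```

>>> jog_arm(
  series=[
    [[5.5, -2.7, 1.5, 0, 0, 3.66, 8.5], [11, -5.4, 3, 0, 0, 3.66, 8.5], [16.5, -8.1, 4.5, 0, 0, 3.66, 8.5], [22, -10.9, 6, 0, 0, 3.66, 8.5], [27.4, -13.6, 7.5, 0, 0, 3.66, 8.5]],
  ],
  newtons=40,
)

```text
clock: 0.72
eef_pos: [407.5, -384.4, 156.3]
tcp_rot: [3.142, -0.0, 0.241]
contact_force: [-0.4, -0.8, 1.0]
opening: 0.994
```

Run:
```python
from h import *
s=r.sense();print(s["clock"],s["eef_pos"],s["tcp_rot"],s["contact_force"])
print(delta([420.3,-372.2,125],[np.pi,0,.241]))
print(delta([420.3,-372.2,51],[np.pi,0,.241]))
```

```text
0.725 [ 407.47959275 -384.35971861  156.34015069] [ 3.14158769e+00 -2.04234670e-05  2.40692151e-01] [-0.39138537 -0.83322167  0.95814104]
(array([ 1.53, -0.88,  3.13]), array([ 0.  , -0.  , -0.02]))
(array([ 1.53, -0.88, 10.53]), array([ 0.  , -0.  , -0.02]))
```

>>> jog_arm(
  series=[
    [[1.53, -0.88, 2, 0, 0, 0, 8.5], [1.53, -0.88, 5, 0, 0, 0, 8.5], [1.53, -0.88, 8, 0, 0, 0, 8.5], [1.53, -0.88, 10.5, 0, 0, 0, 8.5], [1.53, -0.88, 10.5, 0, 0, 0, 8.5]],
  ],
)

```text
clock: 1.35
eef_pos: [417.9, -372.5, 50.1]
tcp_rot: [-3.138, 0.002, 0.241]
contact_force: [0.1, -0.1, 1.0]
opening: 0.993
```

Run:
```python
from h import *
for n in("scene","top"):
    a=r.grab_frame(n)[:,:,::-1]; u=proj(n,[420,-372,60]).astype(int)
    a=a[max(0,u[1]-60):u[1]+60,u[0]-60:u[0]+60]
    cv2.imwrite(f"pics/{n}1.png",cv2.resize(a,None,fx=4,fy=4,interpolation=cv2.INTER_CUBIC))
```

```text
(no output)
```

View pics/scene1.png

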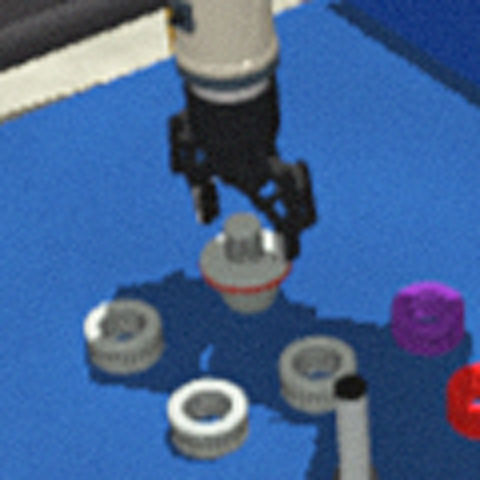

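The grip at crop (242,235) stands between the open fingers and is centred. I'll close on it.

>>> jog_arm(
  series=[
    [[0.1, 0, 0, 0, 0, 0, 3.5], [0.1, 0, 0, 0, 0, 0, 2.5], [0.1, 0, 0, 0, 0, 0, 2.5], [0.1, 0, 0, 0, 0, 0, 2.5], [0.1, 0, 0, 0, 0, 0, 2.5]],
  ],
  newtons=50,
)

```text
clock: 2.08
eef_pos: [420.6, -374.0, 52.6]
tcp_rot: [3.14, -0.001, 0.241]
contact_force: [-0.4, -1.3, 6.4]
opening: 0.359
```

Run:
```python
from h import *
s=r.sense();print(s["clock"],s["eef_pos"],s["tcp_rot"],s["contact_force"],s["opening"])
```

```text
2.075 [ 420.60511388 -373.9837989    52.61846251] [ 3.14037937e+00 -7.47322908e-04  2.40930874e-01] [-0.39905113 -1.34593728  6.37942778] 0.35898131221536345
```

>>> jog_arm(
  series=[
    [[0, 0, 0, 0, 0, 0, 2.5], [0, 0, -1, 0, 0, 0, 2.5], [0, 0, -5, 0, 0, 0, 2.5], [0, 0, -9, 0, 0, 0, 2.5], [0, 0, -13, 0, 0, 0, 2.5]],
  ],
)

```text
clock: 2.7
eef_pos: [419.4, -372.8, 182.8]
tcp_rot: [-3.14, 0.001, 0.241]
contact_force: [-0.1, -0.8, -6.0]
opening: 0.36
```

Run:
```python
from h import *
s=r.sense();print(s["clock"],s["eef_pos"],s["tcp_rot"],s["contact_force"],s["opening"])
for n in("scene",):
    a=r.grab_frame(n)[:,:,::-1]; u=proj(n,[420,-372,150]).astype(int)
    a=a[max(0,u[1]-60):u[1]+60,u[0]-60:u[0]+60]
    cv2.imwrite(f"pics/{n}2.png",cv2.resize(a,None,fx=4,fy=4,interpolation=cv2.INTER_CUBIC))
s=r.sense();print(s["clock"],s["eef_pos"],s["tcp_rot"],s["contact_force"],s["opening"])
print(delta([536.2,-10.2,185],[np.pi,0,.241]))
```

```text
2.7 [ 419.38591371 -372.76477177  182.82678863] [-3.14010419e+00  9.59966835e-04  2.40940470e-01] [-0.05761404 -0.8093884  -5.97304282] 0.35977633725911956
2.75 [ 421.51103466 -374.64570221  188.22678847] [ 3.13715786e+00 -3.08716604e-03  2.40937959e-01] [ 1.66572408 -0.58523011  0.1257619 ] 0.3620692848776939
(array([ 19.83, -32.66,   0.24]), array([ 0.25, -0.18, -0.  ]))
```

View pics/scene2.png

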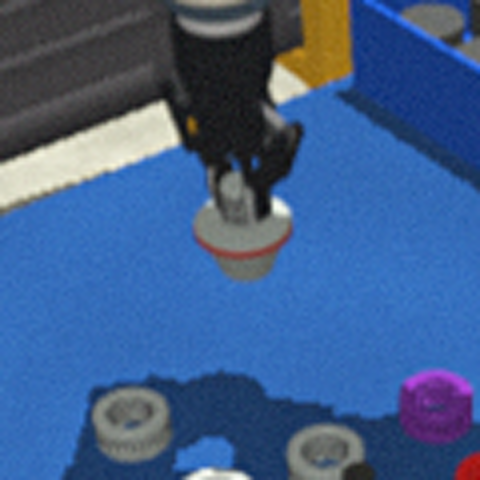

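>>> jog_arm(
  series=[
    [[3.5, -5, -0.2, 0, 0, 0, 2.5], [7, -10.5, -0.2, 0, 0, 0, 2.5], [10.5, -16, -0.2, 0, 0, 0, 2.5], [13.5, -21.5, -0.2, 0, 0, 0, 2.5], [16, -26, -0.2, 0, 0, 0, 2.5]],
  ],
)

```text
clock: 3.38
eef_pos: [513.0, -80.5, 183.3]
tcp_rot: [-3.141, 0.001, 0.241]
contact_force: [1.1, -0.4, -5.5]
opening: 0.355
```

>>> jog_arm(
  series=[
    [[2, -3.5, 0, 0, 0, 0, 2.5], [3.8, -6.4, 0, 0, 0, 0, 2.5], [3.8, -6.4, 0, 0, 0, 0, 2.5], [3.8, -6.4, 0, 0, 0, 0, 2.5], [3.8, -6.4, 0, 0, 0, 0, 2.5]],
  ],
)

```text
clock: 4.0
eef_pos: [534.5, -12.4, 183.6]
tcp_rot: [-3.142, 0.001, 0.24]
contact_force: [0.0, 0.0, -5.5]
opening: 0.358
```

```bash
cat > st.py <<'E'
from h import *
import sys
s=r.sense();print(round(s["clock"],2),np.round(s["eef_pos"],1),np.round(s["tcp_rot"],3),np.round(s["contact_force"],1),round(s["opening"],3))
def crop(n,c,w,f,k):
    a=r.grab_frame(n)[:,:,::-1]; u=proj(n,c).astype(int)
    a=a[max(0,u[1]-w):u[1]+w,max(0,u[0]-w):u[0]+w]
    cv2.imwrite(f"pics/{k}.png",cv2.resize(a,None,fx=f,fy=f,interpolation=cv2.INTER_CUBIC))
E
python3 - <<'E'
from st import *
crop("top",[536,-10,130],70,4,"t3");crop("scene",[536,-10,130],70,4,"s3")
print(delta([536.2,-10.2,185],[np.pi,0,.241]))
E
```

```text
4.0 [534.5 -12.4 183.6] [-3.142e+00  1.000e-03  2.400e-01] [ 0.   0.  -5.5] 0.358
(array([ 0.19, -0.18, -0.12]), array([ 0.  ,  0.02, -0.07]))
```

View pics/t3.png

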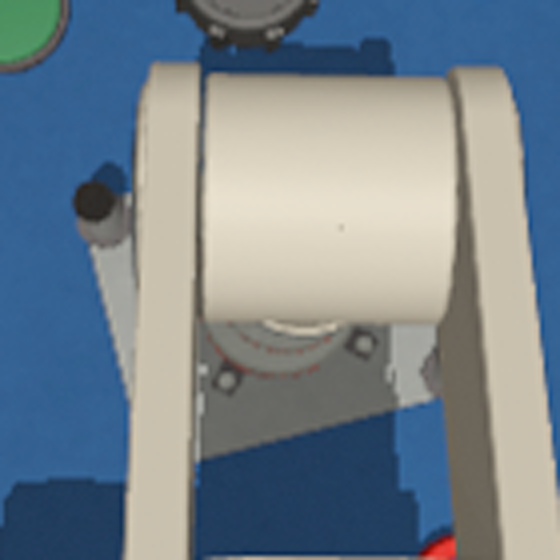

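View pics/s3.png

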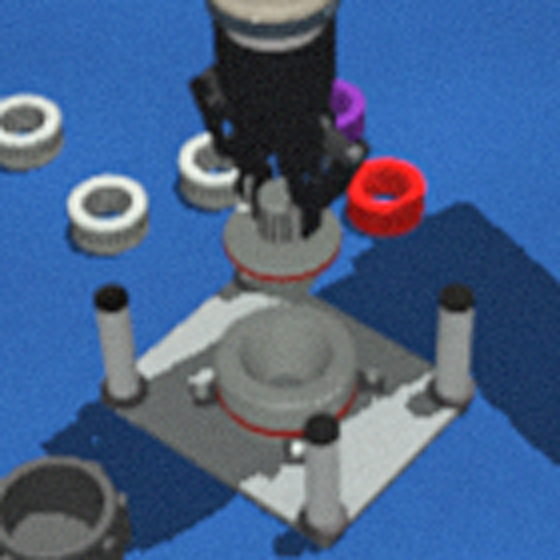

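The plug hangs over the ring. I'll lower it.

>>> jog_arm(
  series=[
    [[0.19, -0.18, 2.5, 0, 0, 0, 2.5], [0.19, -0.18, 5, 0, 0, 0, 2.5], [0.19, -0.18, 7, 0, 0, 0, 2.5], [0.19, -0.18, 8.3, 0, 0, 0, 2.5], [0.19, -0.18, 8.3, 0, 0, 0, 2.5]],
  ],
)

```text
clock: 4.72
eef_pos: [536.0, -9.7, 100.2]
tcp_rot: [-3.141, 0.002, 0.24]
contact_force: [-0.3, 0.6, -5.8]
opening: 0.357
```

>>> jog_arm(
  series=[
    [[0, 0, 0.4, 0, 0, 0, 2.5], [0, 0, 0.8, 0, 0, 0, 2.5], [0, 0, 1.2, 0, 0, 0, 2.5], [0, 0, 1.4, 0, 0, 0, 2.5], [0, 0, 1.6, 0, 0, 0, 2.5]],
  ],
)

```text
clock: 5.35
eef_pos: [536.6, -9.3, 84.8]
tcp_rot: [3.142, -0.0, 0.241]
contact_force: [1.0, -0.6, -5.7]
opening: 0.361
```

>>> jog_arm(
  series=[
    [[-0.05, 0.05, 0.1, 0, 0, 0, 2.5], [-0.05, 0.08, 0.2, 0, 0, 0, 2.5], [-0.05, 0.08, 0.3, 0, 0, 0, 2.5], [-0.05, 0.08, 0.4, 0, 0, 0, 2.5], [-0.05, 0.08, 0.5, 0, 0, 0, 2.5]],
  ],
)

```text
clock: 5.98
eef_pos: [536.3, -10.5, 80.0]
tcp_rot: [3.141, -0.0, 0.241]
contact_force: [-0.7, -2.3, -0.9]
opening: 0.358
```

>>> jog_arm(
  series=[
    [[0, 0, 0.05, 0, 0, 0, 2.5], [0, 0, 0.1, 0, 0, 0, 2.5], [0, 0, 0.15, 0, 0, 0, 2.5], [0, 0, 0.2, 0, 0, 0, 2.5], [0, 0, 0.2, 0, 0, 0, 2.5]],
  ],
)

```text
clock: 6.6
eef_pos: [536.5, -11.0, 78.5]
tcp_rot: [3.14, -0.0, 0.241]
contact_force: [-3.1, -6.7, 4.4]
opening: 0.358
```

>>> jog_arm(
  series=[
    [[-0.05, 0.07, 0, 0, 0, 0, 2.5], [-0.08, 0.11, 0, 0, 0, 0, 2.5], [-0.08, 0.11, 0.05, 0, 0, 0, 2.5], [-0.08, 0.11, 0.1, 0, 0, 0, 2.5], [-0.08, 0.11, 0.1, 0, 0, 0, 2.5]],
  ],
)

```text
clock: 7.22
eef_pos: [536.1, -11.7, 77.0]
tcp_rot: [3.141, -0.001, 0.241]
contact_force: [1.3, -5.5, 0.0]
opening: 0.36
```

>>> jog_arm(
  series=[
    [[0, 0.05, 0, 0, 0, 0, 2.5], [0, 0.09, 0, 0, 0, 0, 2.5], [0, 0.09, 0.05, 0, 0, 0, 2.5], [0, 0.09, 0.1, 0, 0, 0, 2.5], [0, 0.09, 0.1, 0, 0, 0, 2.5]],
  ],
)

```text
clock: 7.85
eef_pos: [536.1, -12.1, 76.4]
tcp_rot: [-3.141, -0.001, 0.241]
contact_force: [-0.2, 1.9, 4.7]
opening: 0.36
```

>>> jog_arm(
  series=[
    [[0, 0, 0.04, 0, 0, 0, 2.5], [0, 0, 0.08, 0, 0, 0, 2.5], [0, 0, 0.1, 0, 0, 0, 2.5], [0, 0, 0.1, 0, 0, 0, 2.5], [0, 0, 0.1, 0, 0, 0, 2.5]],
  ],
)

```text
clock: 8.48
eef_pos: [536.3, -12.1, 76.3]
tcp_rot: [-3.141, -0.001, 0.241]
contact_force: [-4.0, 2.1, 15.8]
opening: 0.356
```

Home: the depth stopped at 76.3 while the force rose, and the tool is level. Next I'll rock it: a small lift, then a 9° tilt.

>>> jog_arm(
  series=[
    [[0, 0, -0.4, 0, 0, 0, 2.5], [0, 0, -0.8, 0, 0, 0, 2.5], [0, 0, -1.1, 0, 0, 0, 2.5], [0, 0.39, -1.08, 5, 0, 0, 2.5], [0, 0.63, -1.06, 8, 0, 0, 2.5]],
  ],
  newtons=60,
)

```text
clock: 9.1
eef_pos: [537.6, -18.6, 85.5]
tcp_rot: [-3.0, -0.0, 0.241]
contact_force: [-1.1, 2.9, -0.1]
opening: 0.359
```

Run:
```python
from st import *
crop("scene",[536,-10,70],50,6,"s4")
```

```text
9.1 [537.6 -18.6  85.5] [-3.    -0.     0.241] [-1.1  2.9 -0.1] 0.359
```

View pics/s4.png

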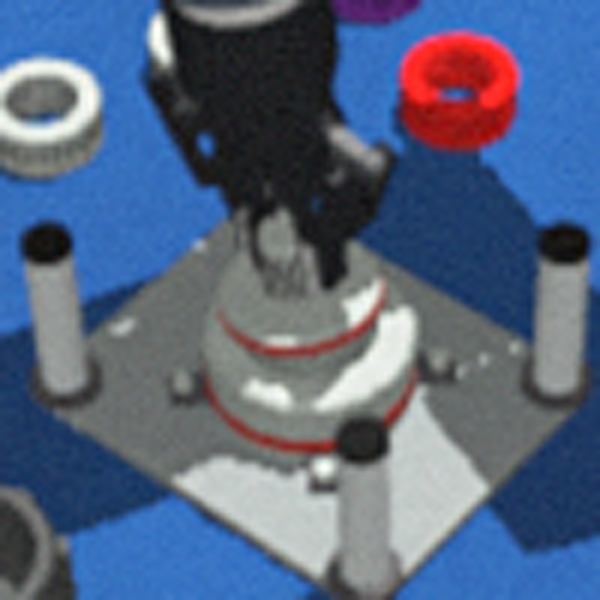

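The head band leans over (crop left end 310, right end 285) and the plug is still in the ring, with the tool at 0.14 rad. I'll hold a little more tilt, then return.

>>> jog_arm(
  series=[
    [[0, 0.08, 0, 1, 0, 0, 2.5], [0, 0.08, 0, 1, 0, 0, 2.5], [0, 0.08, 0, 1, 0, 0, 2.5], [0, 0, 0, 0, 0, 0, 2.5], [0, 0, 0, 0, 0, 0, 2.5]],
  ],
)

```text
clock: 9.78
eef_pos: [537.2, -18.4, 85.2]
tcp_rot: [-3.003, 0.0, 0.242]
contact_force: [-1.0, 2.0, -3.1]
opening: 0.357
```

Run:
```python
from st import *
for z in(88,79,77.5):print(delta([536.2,-12.1,z],[np.pi,0,.241]))
```

```text
9.78 [537.2 -18.4  85.2] [-3.003  0.     0.242] [-1.   2.  -3.1] 0.357
(array([ 0.05, -0.66, -0.19]), array([-7.93,  0.02,  0.05]))
(array([ 0.05, -0.54,  0.7 ]), array([-7.93,  0.02,  0.05]))
(array([ 0.05, -0.52,  0.85]), array([-7.93,  0.02,  0.05]))
```

>>> jog_arm(
  series=[
    [[0, -0.36, -0.1, -4, 0, 0, 2.5], [0, -0.67, -0.15, -8, 0, 0, 2.5], [0, -0.66, 0, -8, 0, 0, 2.5], [0, -0.62, 0.3, -8, 0, 0, 2.5], [0, -0.58, 0.5, -8, 0, 0, 2.5]],
  ],
)

```text
clock: 10.4
eef_pos: [535.8, -12.8, 80.9]
tcp_rot: [-3.141, 0.0, 0.24]
contact_force: [0.2, 0.7, -4.3]
opening: 0.357
```

Run:
```python
from st import *
for z in(76.5,):print(delta([536.2,-12.1,z],[np.pi,0,.241]))
```

```text
10.4 [535.8 -12.8  80.9] [-3.141  0.     0.24 ] [ 0.2  0.7 -4.3] 0.357
(array([ 0.05, -0.06,  0.44]), array([-0.04,  0.03, -0.04]))
```

>>> jog_arm(
  series=[
    [[0.03, -0.03, 0.1, 0, 0, 0, 2.5], [0.03, -0.03, 0.2, 0, 0, 0, 2.5], [0.03, -0.03, 0.3, 0, 0, 0, 2.5], [0.03, -0.03, 0.38, 0, 0, 0, 2.5], [0.03, -0.03, 0.42, 0, 0, 0, 2.5]],
  ],
)

```text
clock: 11.02
eef_pos: [536.1, -11.9, 77.1]
tcp_rot: [-3.142, -0.0, 0.241]
contact_force: [0.0, -0.1, -6.5]
opening: 0.36
```

>>> jog_arm(
  series=[
    [[0, 0, 0.03, 0, 0, 0, 2.5], [0, 0, 0.06, 0, 0, 0, 2.5], [0, 0, 0.08, 0, 0, 0, 2.5], [0, 0, 0.08, 0, 0, 0, 2.5], [0, 0, 0.08, 0, 0, 0, 2.5]],
  ],
)

```text
clock: 11.65
eef_pos: [536.2, -12.0, 76.6]
tcp_rot: [3.141, -0.0, 0.241]
contact_force: [-1.2, -1.2, 2.1]
opening: 0.351
```

>>> jog_arm(
  series=[
    [[0, 0, 0.03, 0, 0, 0, 2.5], [0, 0, 0.05, 0, 0, 0, 2.5], [0, 0, 0.05, 0, 0, 0, 2.5], [0, 0, 0.05, 0, 0, 0, 3.6], [0, 0, 0.05, 0, 0, 0, 4.5]],
  ],
)

```text
clock: 12.28
eef_pos: [536.5, -11.8, 75.9]
tcp_rot: [3.141, -0.001, 0.241]
contact_force: [0.2, 0.2, -0.6]
opening: 0.526
```

>>> jog_arm(
  series=[
    [[0, 0, 0, 0, 0, 0, 5.5], [0, 0, 0, 0, 0, 0, 6], [0, 0, 0, 0, 0, 0, 6], [0, 0, 0, 0, 0, 0, 6], [0, 0, 0, 0, 0, 0, 6]],
  ],
)

```text
clock: 12.9
eef_pos: [536.1, -11.9, 75.8]
tcp_rot: [-3.142, -0.0, 0.241]
contact_force: [0.1, 0.0, -0.2]
opening: 0.7
```

>>> jog_arm(
  series=[
    [[0, 0, -2, 0, 0, 0, 6], [0, 0, -5, 0, 0, 0, 6], [0, 0, -9, 0, 0, 0, 6], [0, 0, -13, 0, 0, 0, 6], [0, 0, -16, 0, 0, 0, 6]],
  ],
)

```text
clock: 13.52
eef_pos: [536.4, -11.9, 237.7]
tcp_rot: [3.141, -0.001, 0.241]
contact_force: [0.3, 0.5, -0.2]
opening: 0.701
```

Run:
```python
from st import *
crop("scene",[536,-10,70],50,6,"s5")
print(delta([454,373,150],[np.pi,0,np.radians(4.55)]))
```

```text
13.53 [536.4 -11.9 237.7] [ 3.141e+00 -1.000e-03  2.410e-01] [ 0.3  0.5 -0.2] 0.701
(array([  0.96, -39.41,   9.07]), array([ 0.07, -0.35,  9.25]))
```

View pics/s5.png

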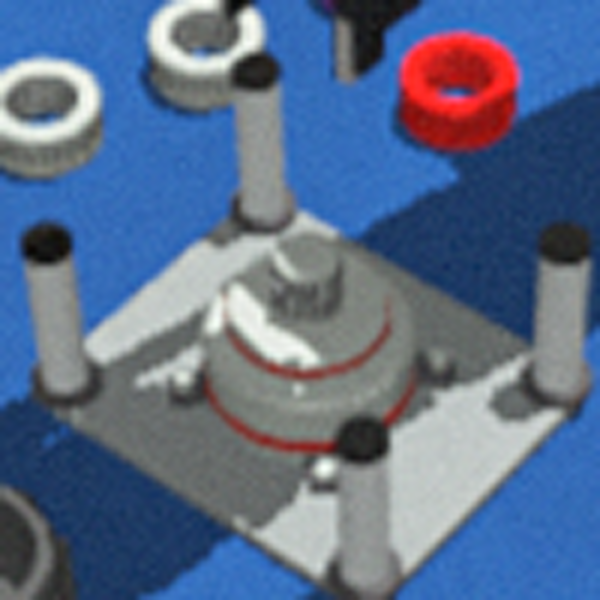

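The plug is upright and seated, its head parallel to the ring. Next the sheet.

>>> jog_arm(
  series=[
    [[0.2, -5.5, 0, 0, 0, 9.25, 4.3], [0.4, -11.5, 0, 0, 0, 9.25, 4.3], [0.5, -17.5, 0, 0, 0, 9.25, 4.3], [0.6, -23.5, 2, 0, 0, 9.25, 4.3], [0.8, -29.5, 4, 0, 0, 9.25, 4.3]],
  ],
)

```text
clock: 14.2
eef_pos: [473.3, 276.9, 196.1]
tcp_rot: [-3.141, -0.001, 0.079]
contact_force: [1.5, 0.1, -0.1]
opening: 0.501
```

Run:
```python
from st import *
print(delta([454,372.5,80],[np.pi,0,np.radians(4.55)]))
```

```text
14.2 [473.3 276.9 196.1] [-3.141e+00 -1.000e-03  7.900e-02] [ 1.5  0.1 -0.1] 0.501
(array([-1.18, -9.67, 11.61]), array([-0.02, -0.06,  0.  ]))
```

>>> jog_arm(
  series=[
    [[-0.6, -5, 4, 0, 0, 0, 4.3], [-1.18, -9.5, 8, 0, 0, 0, 4.3], [-1.18, -9.6, 11.5, 0, 0, 0, 4.3], [-1.18, -9.6, 11.5, 0, 0, 0, 4.3], [-1.18, -9.6, 11.5, 0, 0, 0, 4.3]],
  ],
)

```text
clock: 14.82
eef_pos: [455.0, 369.8, 82.3]
tcp_rot: [-3.141, -0.001, 0.079]
contact_force: [-0.0, 0.5, 1.0]
opening: 0.502
```

Run:
```python
from st import *
crop("scene",[454,373,30],50,6,"s6")
print(delta([454,372.5,5],[np.pi,0,np.radians(4.55)]))
```

```text
14.82 [455.  369.8  82.3] [-3.141e+00 -1.000e-03  7.900e-02] [-0.   0.5  1. ] 0.502
(array([-0.14, -0.26,  7.79]), array([-0.07, -0.1 , -0.04]))
```

View pics/s6.png

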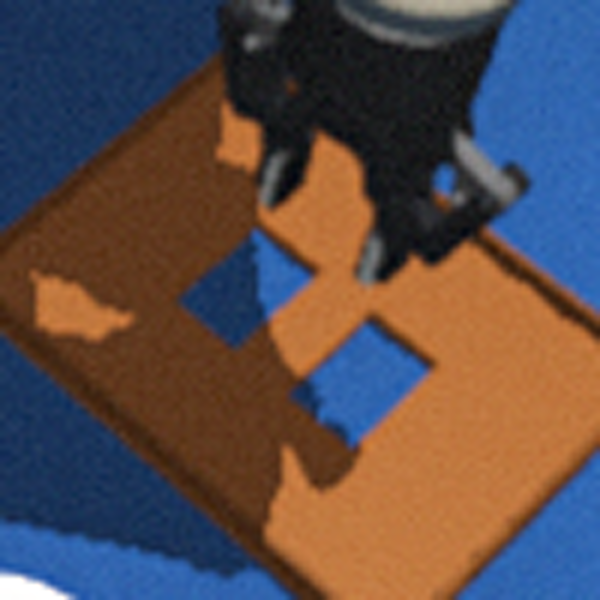

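>>> jog_arm(
  series=[
    [[-0.1, -0.2, 2.5, 0, 0, 0, 4.3], [-0.1, -0.2, 5, 0, 0, 0, 4.3], [-0.1, -0.2, 6.5, 0, 0, 0, 4.3], [-0.1, -0.2, 7.2, 0, 0, 0, 4.3], [-0.1, -0.2, 7.2, 0, 0, 0, 4.3]],
  ],
)

```text
clock: 15.5
eef_pos: [453.6, 371.8, 9.7]
tcp_rot: [-3.141, -0.0, 0.079]
contact_force: [-0.3, -0.0, 0.0]
opening: 0.506
```

>>> jog_arm(
  series=[
    [[0, 0, 0.3, 0, 0, 0, 4.3], [0, 0, 0.6, 0, 0, 0, 4.3], [0, 0, 0.8, 0, 0, 0, 4.3], [0, 0, 0.8, 0, 0, 0, 4.3], [0, 0, 0.8, 0, 0, 0, 4.3]],
  ],
)

```text
clock: 16.12
eef_pos: [453.3, 371.8, 1.4]
tcp_rot: [-3.142, -0.0, 0.079]
contact_force: [-0.1, -1.1, -0.7]
opening: 0.501
```

Run:
```python
from st import *
crop("scene",[454,373,30],50,6,"s7")
```

```text
16.12 [453.3 371.8   1.4] [-3.142 -0.     0.079] [-0.1 -1.1 -0.7] 0.501
```

View pics/s7.png

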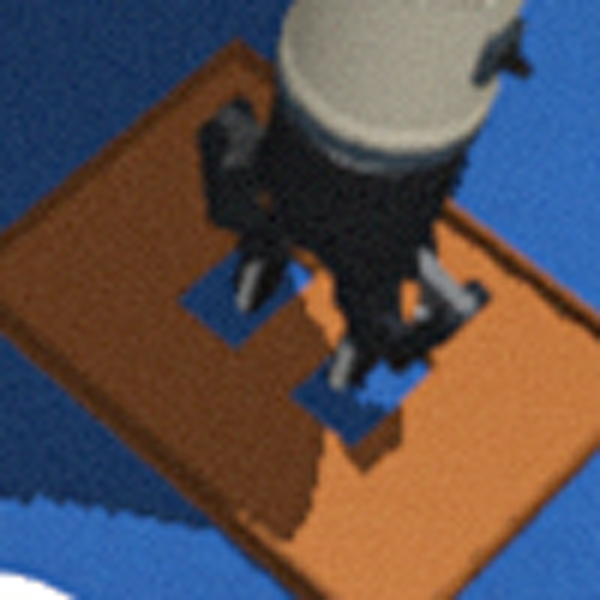

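>>> jog_arm(
  series=[
    [[0, 0, 0, 0, 0, 0, 2.4], [0, 0, 0, 0, 0, 0, 2.0], [0, 0, 0, 0, 0, 0, 2.0], [0, 0, 0, 0, 0, 0, 2.0], [0, 0, 0, 0, 0, 0, 2.0]],
  ],
  newtons=60,
)

```text
clock: 16.8
eef_pos: [453.4, 371.9, 1.8]
tcp_rot: [-3.141, -0.0, 0.08]
contact_force: [-1.9, -0.2, 5.2]
opening: 0.301
```

>>> jog_arm(
  series=[
    [[0, 0, 0, 0, 0, 0, 2.0], [0, 0, -0.5, 0, 0, 0, 2.0], [0, 0, -1.5, 0, 0, 0, 2.0], [0, 0, -3, 0, 0, 0, 2.0], [0, 0, -3, 0, 0, 0, 2.0]],
  ],
)

```text
clock: 17.42
eef_pos: [454.2, 372.5, 33.0]
tcp_rot: [-3.14, -0.002, 0.079]
contact_force: [0.3, -0.2, -3.1]
opening: 0.305
```

Run:
```python
from st import *
crop("scene",[454,373,30],60,6,"s8")
```

```text
17.43 [454.2 372.5  33. ] [-3.14e+00 -2.00e-03  7.90e-02] [ 0.3 -0.2 -3.1] 0.305
```

View pics/s8.png

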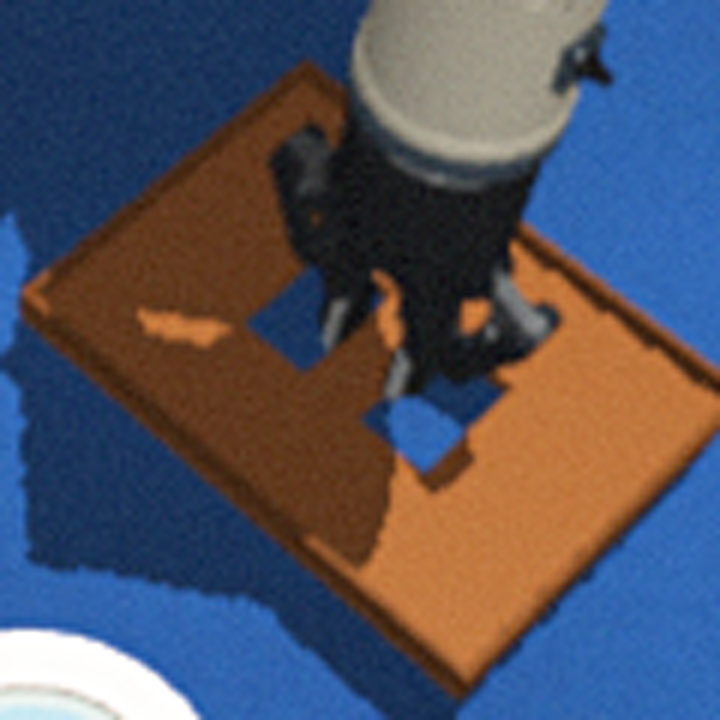

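Run:
```python
from st import *
print(delta([535.8,-11,165],[np.pi,0,.241]))
```

```text
17.48 [453.8 372.2  32.3] [-3.141e+00 -2.000e-03  7.900e-02] [-1.   0.  -3.7] 0.302
(array([  5.15,  38.83, -13.3 ]), array([-0.05, -0.09, -9.25]))
```

>>> jog_arm(
  series=[
    [[0, 0, -3, 0, 0, 0, 2], [0.3, 2, -7, 0, 0, -2, 2], [0.8, 6, -11, 0, 0, -4, 2], [1.3, 10, -13.3, 0, 0, -6, 2], [2, 14.5, -13.3, 0, 0, -8, 2]],
  ],
)

```text
clock: 18.1
eef_pos: [485.9, 228.3, 166.3]
tcp_rot: [-3.141, -0.004, 0.221]
contact_force: [0.3, 0.3, -4.1]
opening: 0.303
```

>>> jog_arm(
  series=[
    [[0, 4, 0, 0, 0, -1.2, 2], [0, 8, 0, 0, 0, -1.2, 2], [0, 12, 0, 0, 0, -1.2, 2], [0, 16, 0, 0, 0, -1.2, 2], [0, 20, 0, 0, 0, -1.2, 2]],
  ],
)

```text
clock: 18.73
eef_pos: [528.1, 32.2, 164.1]
tcp_rot: [-3.142, 0.0, 0.24]
contact_force: [0.4, -0.6, -2.9]
opening: 0.306
```

Run:
```python
from st import *
print(delta([535.8,-11,160],[np.pi,0,.241]))
```

```text
18.73 [528.1  32.2 164.1] [-3.142  0.     0.24 ] [ 0.4 -0.6 -2.9] 0.306
(array([-0.27,  4.38,  0.41]), array([-0.  ,  0.02, -0.06]))
```

>>> jog_arm(
  series=[
    [[-0.15, 2, 0.2, 0, 0, 0, 2], [-0.25, 3.8, 0.4, 0, 0, 0, 2], [-0.27, 4.38, 1, 0, 0, 0, 2], [-0.27, 4.38, 2, 0, 0, 0, 2], [-0.27, 4.38, 2, 0, 0, 0, 2]],
  ],
)

```text
clock: 19.35
eef_pos: [535.0, -8.9, 143.1]
tcp_rot: [-3.141, 0.002, 0.241]
contact_force: [-0.6, -0.6, -3.4]
opening: 0.3
```

Run:
```python
from st import *
crop("top",[536,-10,130],70,4,"t9");crop("scene",[536,-10,130],70,5,"s9")
print(delta([535.8,-11,160],[np.pi,0,.241]))
```

```text
19.35 [535.   -8.9 143.1] [-3.141e+00  2.000e-03  2.410e-01] [-0.6 -0.6 -3.4] 0.3
(array([-0.04,  0.2 , -1.6 ]), array([-0.02,  0.04, -0.01]))
```

View pics/t9.png

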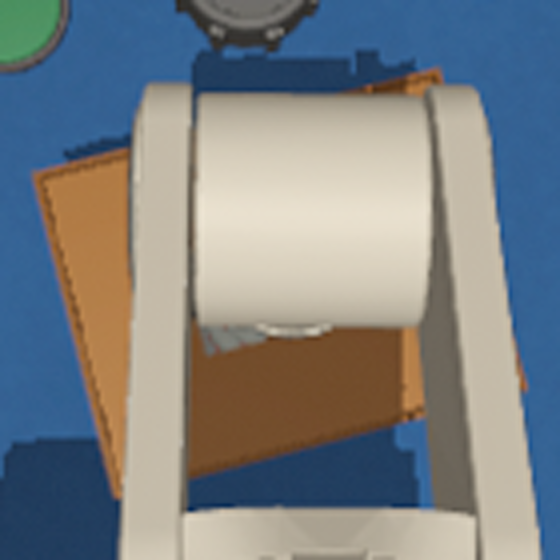

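View pics/s9.png

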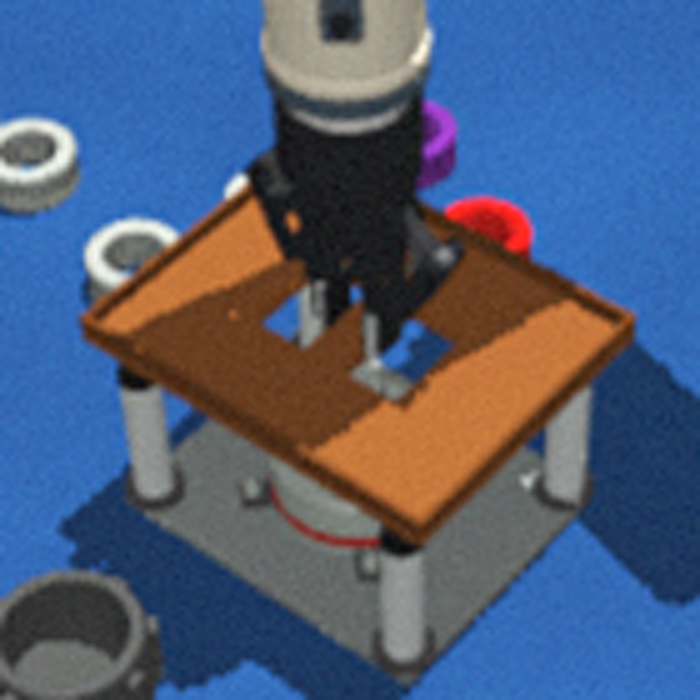

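The sheet is held level and square over the posts. I'll lower it.

>>> jog_arm(
  series=[
    [[-0.02, 0.1, 0.6, 0, 0, 0, 2], [-0.04, 0.18, 1.2, 0, 0, 0, 2], [-0.04, 0.18, 1.7, 0, 0, 0, 2], [-0.04, 0.18, 2.2, 0, 0, 0, 2], [-0.04, 0.18, 2.4, 0, 0, 0, 2]],
  ],
)

```text
clock: 20.08
eef_pos: [535.8, -11.5, 119.9]
tcp_rot: [-3.141, 0.001, 0.24]
contact_force: [-0.2, 0.9, -3.2]
opening: 0.302
```

>>> jog_arm(
  series=[
    [[0, 0, 0.08, 0, 0, 0, 2], [0, 0, 0.16, 0, 0, 0, 2], [0, 0, 0.24, 0, 0, 0, 2], [0, 0, 0.28, 0, 0, 0, 2], [0, 0, 0.28, 0, 0, 0, 2]],
  ],
)

```text
clock: 20.7
eef_pos: [536.0, -11.4, 117.5]
tcp_rot: [-3.142, -0.0, 0.24]
contact_force: [-0.7, -1.1, -2.3]
opening: 0.303
```

>>> jog_arm(
  series=[
    [[0, 0, 0.05, 0, 0, 0, 2], [0, 0, 0.1, 0, 0, 0, 2], [0, 0, 0.15, 0, 0, 0, 2], [0, 0, 0.15, 0, 0, 0, 2], [0, 0, 0.15, 0, 0, 0, 2]],
  ],
)

```text
clock: 21.32
eef_pos: [536.0, -11.5, 116.0]
tcp_rot: [3.142, 0.0, 0.24]
contact_force: [-0.3, 0.4, -3.3]
opening: 0.3
```

>>> jog_arm(
  series=[
    [[0, 0, 0.05, 0, 0, 0, 2], [0, 0, 0.1, 0, 0, 0, 2], [0, 0, 0.1, 0, 0, 0, 2], [0, 0, 0.1, 0, 0, 0, 2], [0, 0, 0.1, 0, 0, 0, 2]],
  ],
)

```text
clock: 21.95
eef_pos: [536.1, -11.5, 115.7]
tcp_rot: [3.142, -0.0, 0.24]
contact_force: [-3.0, 0.1, 6.8]
opening: 0.303
```

Contact came at z 115.7, with the force rising. I'll release with a limited opening and lift off.

>>> jog_arm(
  series=[
    [[0, 0, 0, 0, 0, 0, 3.2], [0, 0, 0, 0, 0, 0, 4.0], [0, 0, 0, 0, 0, 0, 4.2], [0, 0, 0, 0, 0, 0, 4.2], [0, 0, 0, 0, 0, 0, 4.2]],
  ],
)

```text
clock: 22.58
eef_pos: [536.0, -11.5, 115.0]
tcp_rot: [-3.142, 0.0, 0.24]
contact_force: [-0.1, -0.6, -0.9]
opening: 0.492
```

>>> jog_arm(
  series=[
    [[0, 0, -0.5, 0, 0, 0, 4.2], [0, 0, -2, 0, 0, 0, 4.2], [0, 0, -5, 0, 0, 0, 4.2], [0, 0, -9, 0, 0, 0, 4.2], [0, 4, -12, 0, 0, 0, 4.2]],
  ],
)

```text
clock: 23.2
eef_pos: [545.9, -49.2, 238.0]
tcp_rot: [3.141, -0.002, 0.243]
contact_force: [0.2, 0.4, -0.7]
opening: 0.491
```

>>> jog_arm(
  series=[
    [[0, 6, 0, 0, 0, -10, 8.5], [0, 12, 0, 0, 0, -20, 8.5], [0, 17, 0, 0, 0, -30, 8.5], [0, 17, 0, 0, 0, -30, 8.5], [0, 17, 0, 0, 0, -30, 8.5]],
  ],
)

```text
clock: 23.82
eef_pos: [585.7, -215.1, 235.5]
tcp_rot: [-3.141, -0.0, 0.761]
contact_force: [0.1, -0.4, -0.2]
opening: 0.997
```

Run:
```python
from st import *
a=r.grab_frame("top")[:,:,::-1]; b=r.grab_frame("scene")[:,:,::-1]
cv2.imwrite("pics/t10.png",cv2.resize(a[140:310,260:500],None,fx=3.3,fy=3.3,interpolation=cv2.INTER_CUBIC))
cv2.imwrite("pics/s10.png",cv2.resize(b[95:255,200:370],None,fx=3.6,fy=3.6,interpolation=cv2.INTER_CUBIC))
```

```text
23.82 [ 585.7 -215.1  235.5] [-3.141 -0.     0.761] [ 0.1 -0.4 -0.2] 0.997
```

View pics/t10.png

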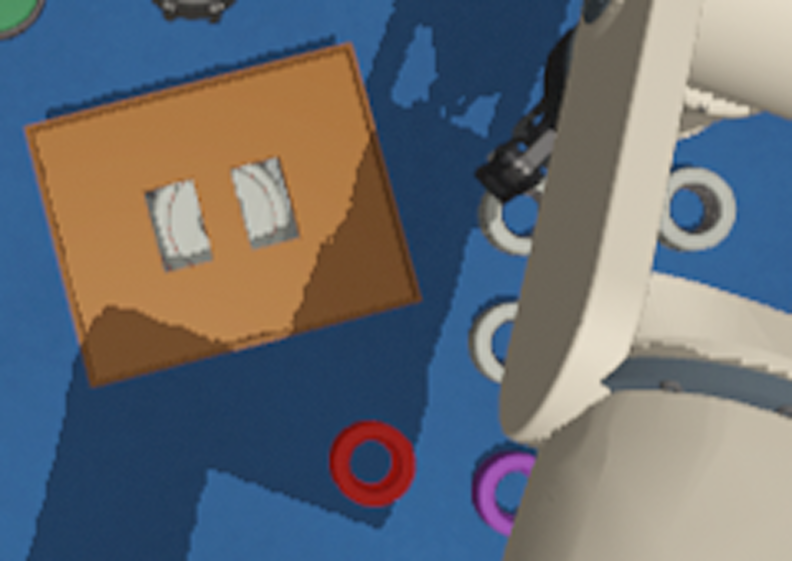

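View pics/s10.png

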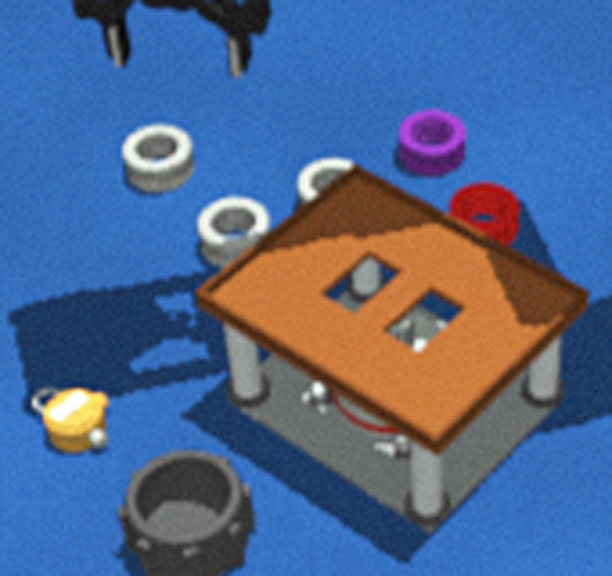

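Run:
```python
from st import *
c=[ray("top",uc(p,3.3,(260,140)),132) for p in[(25,129),(350,44),(420,300),(93,386)]]
d=c[0]-c[1]+c[3]-c[2];print(np.mean(c,0),np.linalg.norm(d)/2,np.degrees(np.arctan2(d[1],d[0]))-90)
for p in [(158,147),(234,222)]: print(ray("scene",uc(p,3.6,(200,95)),30))
print(delta([540.8,-249,60],[np.pi,0,.761]))
print(delta([540.8,-249,60],[np.pi,0,1.81]))
```

```text
23.93 [ 585.7 -214.3  235.5] [-3.141 -0.     0.763] [-0.  -0.8  0.9] 0.994
[535.13452777  -9.65729186 132.        ] 237.13808123319743 13.938244897237922
[ 541.46004991 -378.42135605   30.        ]
[ 540.15171246 -247.54974077   30.        ]
(array([-5.65, -0.6 , 17.55]), array([-0.01, -0.01,  0.13]))
(array([-5.65, -0.6 , 17.55]), array([-0.000e+00, -1.000e-02, -5.997e+01]))
```

>>> jog_arm(
  series=[
    [[-3, -0.4, 4, 0, 0, 0, 8.5], [-5.65, -0.6, 9, 0, 0, 0, 8.5], [-5.65, -0.6, 14, 0, 0, 0, 8.5], [-5.65, -0.6, 17.5, 0, 0, 0, 8.5], [-5.65, -0.6, 17.5, 0, 0, 0, 8.5]],
  ],
)

```text
clock: 24.55
eef_pos: [539.2, -248.3, 58.1]
tcp_rot: [-3.137, 0.002, 0.764]
contact_force: [0.9, 0.4, 0.5]
opening: 0.998
```

Run:
```python
from st import *
print(r.sense()["qpos"])
crop("scene",[540,-249,20],50,6,"s11")
print(delta([540.8,-249.5,0],[np.pi,0,.761]))
```

```text
24.55 [ 539.2 -248.3   58.1] [-3.137e+00  2.000e-03  7.640e-01] [0.9 0.4 0.5] 0.998
[-4.34056956e-01  5.18931400e-01  1.82326127e+00  1.41695561e-04
  8.04447728e-01  3.72413259e-01]
(array([-0.02,  0.06,  5.99]), array([-0.1 ,  0.03,  0.19]))
```

View pics/s11.png

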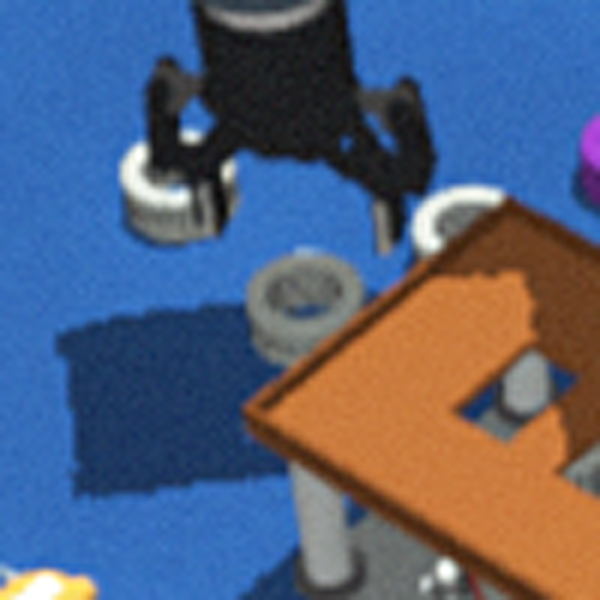

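>>> jog_arm(
  series=[
    [[0, 0.06, 2, 0, 0, 0, 8.5], [0, 0.06, 4, 0, 0, 0, 8.5], [0, 0.06, 5.5, 0, 0, 0, 8.5], [0, 0.06, 5.9, 0, 0, 0, 8.5], [0, 0.06, 5.9, 0, 0, 0, 8.5]],
  ],
)

```text
clock: 25.22
eef_pos: [541.3, -250.6, 0.7]
tcp_rot: [-3.141, 0.0, 0.764]
contact_force: [0.0, -0.2, -0.0]
opening: 0.995
```

>>> jog_arm(
  series=[
    [[0, 0, 0, 0, 0, 0, 6.5], [0, 0, 0, 0, 0, 0, 5.5], [0, 0, 0, 0, 0, 0, 5.5], [0, 0, 0, 0, 0, 0, 5.5], [0, 0, 0, 0, 0, 0, 5.5]],
  ],
)

```text
clock: 25.85
eef_pos: [542.0, -251.0, 2.3]
tcp_rot: [3.14, -0.001, 0.763]
contact_force: [-1.5, 0.4, 6.6]
opening: 0.737
```

>>> jog_arm(
  series=[
    [[0, 0, 0, 0, 0, 0, 5.5], [0, 0, -1, 0, 0, 0, 5.5], [0, 0, -3, 0, 0, 0, 5.5], [0, 0, -6, 0, 0, 0, 5.5], [0, 0, -9, 0, 0, 0, 5.5]],
  ],
)

```text
clock: 26.48
eef_pos: [541.4, -250.6, 93.0]
tcp_rot: [3.141, -0.0, 0.764]
contact_force: [-0.7, -1.2, -4.3]
opening: 0.737
```

Run:
```python
from st import *
crop("scene",[540,-249,90],50,6,"s12")
```

```text
26.48 [ 541.4 -250.6   93. ] [ 3.141 -0.     0.764] [-0.7 -1.2 -4.3] 0.737
```

View pics/s12.png

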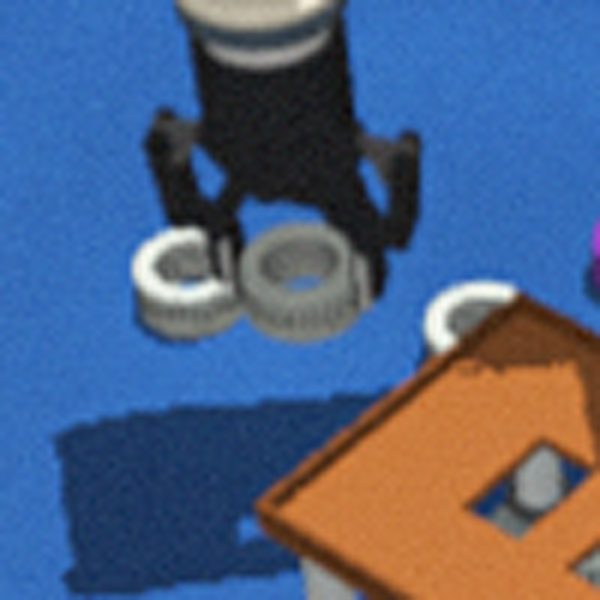

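Run:
```python
from st import *
print(delta([518.4,61.1,170],[np.pi,0,1.812]))
```

```text
26.52 [ 543.5 -251.6   96.9] [ 3.136e+00 -2.000e-03  7.640e-01] [ 1.  -0.9 -0.5] 0.735
(array([ 19.83, -24.28,  -7.39]), array([ 3.300e-01,  5.000e-02, -6.007e+01]))
```

>>> jog_arm(
  series=[
    [[0, 0, -4, 0, 0, -8, 5.5], [1.5, -2, -7.7, 0, 0, -18, 5.5], [5, -6, -7.7, 0, 0, -28, 5.5], [8.5, -10.5, -7.7, 0, 0, -38, 5.5], [12, -15, -7.7, 0, 0, -48, 5.5]],
  ],
)

```text
clock: 27.15
eef_pos: [523.9, -57.7, 168.6]
tcp_rot: [3.141, 0.0, 1.607]
contact_force: [1.0, 0.7, -4.9]
opening: 0.734
```

Run:
```python
from st import *
print(delta([518.4,61.1,165],[np.pi,0,1.812]))
```

```text
27.15 [523.9 -57.7 168.6] [3.141 0.    1.607] [ 1.   0.7 -4.9] 0.734
(array([11.9 , -0.13,  0.36]), array([ 6.000e-02,  1.000e-02, -1.177e+01]))
```

>>> jog_arm(
  series=[
    [[4, 0, 0, 0, 0, -5, 5.5], [8, -0.1, 0, 0, 0, -11.8, 5.5], [11.8, -0.13, 0.3, 0, 0, -11.8, 5.5], [11.8, -0.13, 0.3, 0, 0, -11.8, 5.5], [11.8, -0.13, 0.3, 0, 0, -11.8, 5.5]],
  ],
)

```text
clock: 27.78
eef_pos: [519.3, 58.4, 165.2]
tcp_rot: [3.141, 0.0, 1.808]
contact_force: [0.5, -0.6, -4.7]
opening: 0.734
```

Run:
```python
from st import *
print(delta([518.4,61.1,130],[np.pi,0,1.812]))
crop("scene",[518,61,140],60,6,"s13")
```

```text
27.77 [519.3  58.4 165.2] [3.141 0.    1.808] [ 0.5 -0.6 -4.7] 0.734
(array([ 0.29, -0.02,  3.52]), array([ 0.01,  0.02, -0.23]))
```

View pics/s13.png

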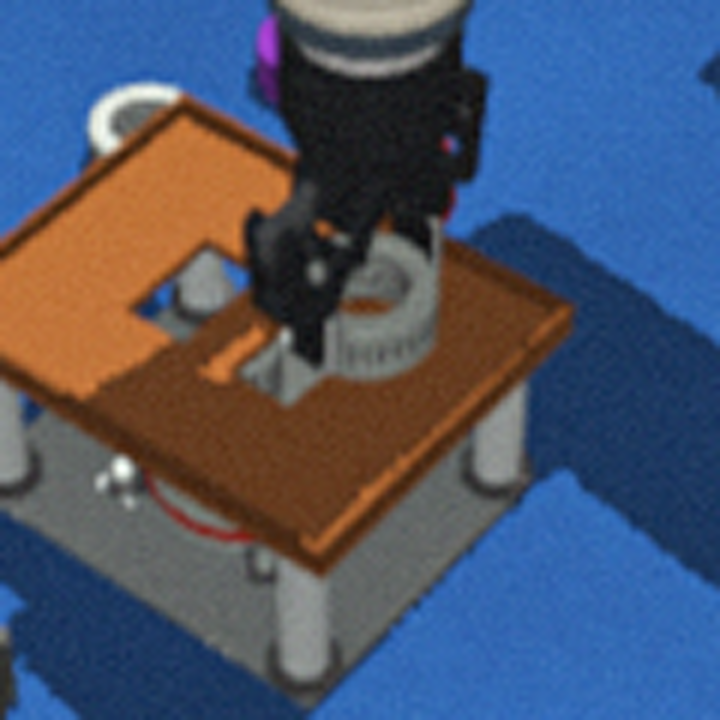

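>>> jog_arm(
  series=[
    [[0.15, 0, 1, 0, 0, 0, 5.5], [0.15, 0, 2, 0, 0, 0, 5.5], [0.15, 0, 3, 0, 0, 0, 5.5], [0.15, 0, 3.5, 0, 0, 0, 5.5], [0.15, 0, 3.5, 0, 0, 0, 5.5]],
  ],
)

```text
clock: 28.45
eef_pos: [518.8, 60.0, 129.4]
tcp_rot: [-3.141, -0.0, 1.807]
contact_force: [0.1, -0.4, -5.0]
opening: 0.737
```

>>> jog_arm(
  series=[
    [[0, 0, 0.15, 0, 0, 0, 5.5], [0, 0, 0.3, 0, 0, 0, 5.5], [0, 0, 0.4, 0, 0, 0, 5.5], [0, 0, 0.48, 0, 0, 0, 5.5], [0, 0, 0.52, 0, 0, 0, 5.5]],
  ],
)

```text
clock: 29.08
eef_pos: [519.1, 60.1, 124.8]
tcp_rot: [3.142, -0.0, 1.807]
contact_force: [0.1, -0.2, -5.1]
opening: 0.742
```

>>> jog_arm(
  series=[
    [[0, 0, 0.04, 0, 0, 0, 5.5], [0, 0, 0.08, 0, 0, 0, 5.5], [0, 0, 0.12, 0, 0, 0, 5.5], [0, 0, 0.12, 0, 0, 0, 5.5], [0, 0, 0.12, 0, 0, 0, 5.5]],
  ],
)

```text
clock: 29.7
eef_pos: [519.1, 60.1, 124.3]
tcp_rot: [3.141, 0.0, 1.807]
contact_force: [-4.4, -0.3, 6.4]
opening: 0.735
```

>>> jog_arm(
  series=[
    [[0, 0, -0.03, 0, 0, 0, 6.8], [0, 0, -0.03, 0, 0, 0, 7.6], [0, 0, -0.03, 0, 0, 0, 8.2], [0, 0, -0.03, 0, 0, 0, 8.2], [0, 0, -2, 0, 0, 0, 8.2]],
  ],
)

```text
clock: 30.32
eef_pos: [518.0, 60.0, 142.6]
tcp_rot: [-3.139, -0.0, 1.807]
contact_force: [0.1, 0.4, 0.4]
opening: 0.961
```

>>> jog_arm(
  series=[
    [[0, 0, -3, 0, 0, 0, 8.2], [-1, 0, -7, 0, 0, 10, 8.2], [-6, 0, -7, 0, 0, 20, 8.2], [-12, 0, -7, 0, 0, 30, 8.2], [-18, 0, -7, 0, 0, 40, 8.2]],
  ],
)

```text
clock: 30.95
eef_pos: [561.6, -116.5, 213.9]
tcp_rot: [3.141, -0.0, 1.104]
contact_force: [1.0, 0.9, -0.6]
opening: 0.962
```

Run:
```python
from st import *
a=r.grab_frame("top")[:,:,::-1]; b=r.grab_frame("scene")[:,:,::-1]
cv2.imwrite("pics/t14.png",cv2.resize(a[140:310,260:500],None,fx=3.3,fy=3.3,interpolation=cv2.INTER_CUBIC))
cv2.imwrite("pics/s14.png",cv2.resize(b[95:255,200:370],None,fx=3.6,fy=3.6,interpolation=cv2.INTER_CUBIC))
```

```text
30.95 [ 561.6 -116.5  213.9] [ 3.141 -0.     1.104] [ 1.   0.9 -0.6] 0.962
```

View pics/t14.png

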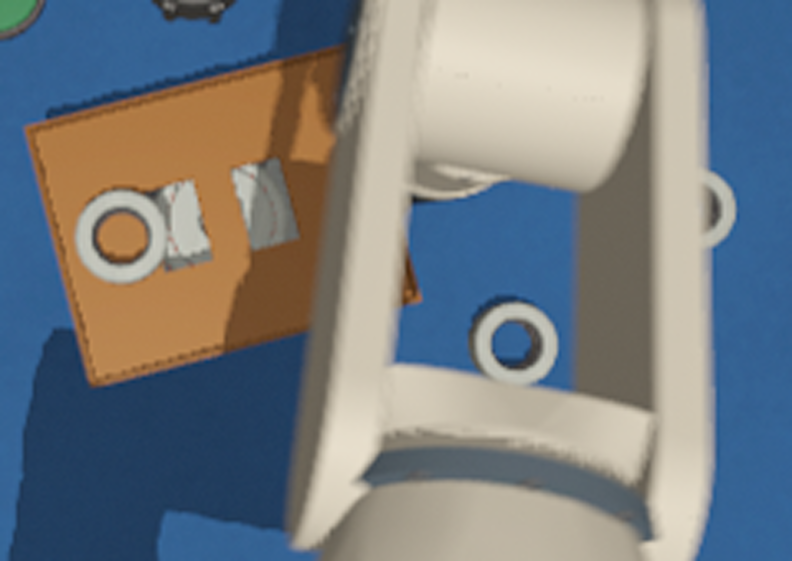

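View pics/s14.png

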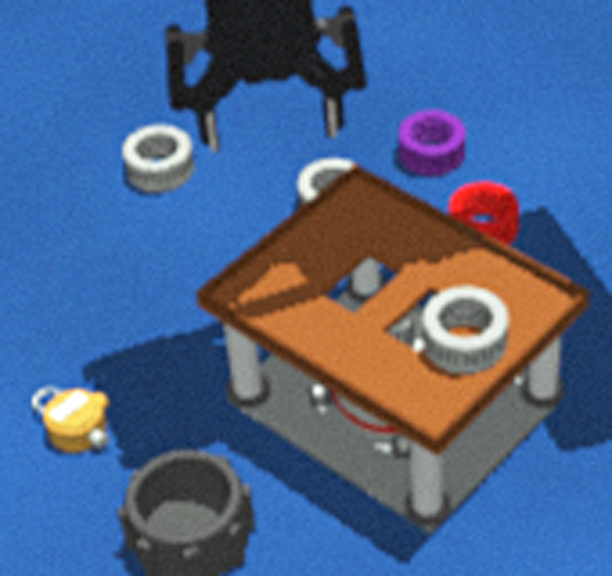

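Run:
```python
from st import *
print(ray("top",uc((514,343),3.3,(260,140)),30), ray("top",[417,290],30), ray("top",[372,280],30))
print("placed",ray("top",uc((121,236),3.3,(260,140)),152))
print(delta([438.6,-240,60],[np.pi,0,.764]))
```

```text
31.05 [ 562.4 -119.9  213.7] [3.139e+00 1.000e-03 1.101e+00] [0.5 0.9 0.1] 0.958
[ 440.04237501 -236.41296924   30.        ] [ 323.34160955 -236.85952851   30.        ] [ 349.9830637  -123.85560872   30.        ]
placed [519.27817632  60.93608253 152.        ]
(array([-16.3 ,  -5.63,  15.38]), array([ 0.13,  0.04, 19.3 ]))
```

>>> jog_arm(
  series=[
    [[-4, -1.5, 0, 0, 0, 8, 8.5], [-9, -3, 2, 0, 0, 19.3, 8.5], [-14, -4.8, 6, 0, 0, 19.3, 8.5], [-16.3, -5.7, 10, 0, 0, 19.3, 8.5], [-16.3, -5.7, 13, 0, 0, 19.3, 8.5]],
  ],
)

```text
clock: 31.68
eef_pos: [435.5, -235.7, 82.2]
tcp_rot: [-3.14, 0.001, 0.771]
contact_force: [0.6, 0.6, 0.4]
opening: 0.997
```

>>> jog_arm(
  series=[
    [[0, 0, 0, 0, 0, 0, 8.5], [0, 0, 0, 0, 0, 0, 8.5]],
  ],
)

```text
clock: 31.92
eef_pos: [438.5, -235.4, 84.6]
tcp_rot: [3.141, -0.0, 0.773]
contact_force: [0.5, 0.2, -0.2]
opening: 0.996
```

Run:
```python
from st import *
crop("top",[439,-239,20],40,8,"t15")
crop("scene",[439,-239,20],40,8,"s15")
print(proj("top",[439,-239,20]).astype(int))
print(delta([439,-239,0],[np.pi,0,.764]))
```

```text
31.93 [ 438.5 -235.4   84.6] [ 3.141 -0.     0.773] [ 0.5  0.2 -0.2] 0.996
[415 243]
(array([-0.24,  0.24,  8.5 ]), array([ 0.13, -0.04,  0.54]))
```

View pics/s15.png

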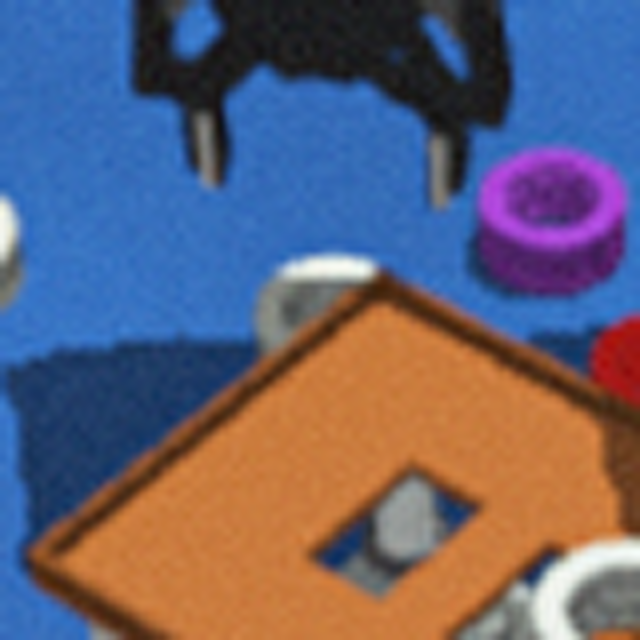

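View pics/t15.png

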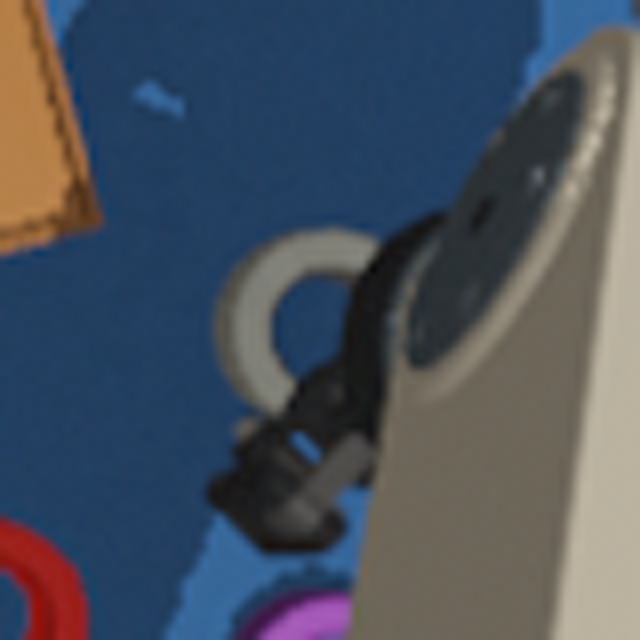

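>>> jog_arm(
  series=[
    [[-0.17, 0.24, 2.5, 0, 0, 0, 8.5], [-0.17, 0.24, 5, 0, 0, 0, 8.5], [-0.17, 0.24, 7.2, 0, 0, 0, 8.5], [-0.17, 0.24, 8.4, 0, 0, 0, 8.5], [-0.17, 0.24, 8.4, 0, 0, 0, 8.5]],
  ],
)

```text
clock: 32.65
eef_pos: [438.3, -238.2, -0.3]
tcp_rot: [-3.141, 0.0, 0.773]
contact_force: [-0.7, 0.0, 0.1]
opening: 1.001
```

>>> jog_arm(
  series=[
    [[0, 0, 0, 0, 0, 0, 6.5], [0, 0, 0, 0, 0, 0, 5.5], [0, 0, 0, 0, 0, 0, 5.5], [0, 0, 0, 0, 0, 0, 5.5], [0, 0, 0, 0, 0, 0, 5.5]],
  ],
)

```text
clock: 33.28
eef_pos: [439.5, -239.1, 1.1]
tcp_rot: [3.138, -0.001, 0.772]
contact_force: [-0.8, 1.1, 6.6]
opening: 0.715
```

>>> jog_arm(
  series=[
    [[0, 0, 0, 0, 0, 0, 5.5], [0, 0, -1, 0, 0, 0, 5.5], [0, 0, -4, 0, 0, 0, 5.5], [0, 0, -8, 0, 0, 0, 5.5], [0, 0, -12, 0, 0, 0, 5.5]],
  ],
)

```text
clock: 33.9
eef_pos: [437.3, -238.0, 121.1]
tcp_rot: [-3.141, 0.0, 0.772]
contact_force: [0.7, -0.1, -5.9]
opening: 0.719
```

Run:
```python
from st import *
crop("scene",[438,-238,120],50,6,"s16")
print(delta([536,-10.8,168],[np.pi,0,1.812]))
```

```text
33.9 [ 437.3 -238.   121.1] [-3.141  0.     0.772] [ 0.7 -0.1 -5.9] 0.719
(array([22.84, -9.63, -4.23]), array([  0.32,   0.07, -59.57]))
```

View pics/s16.png

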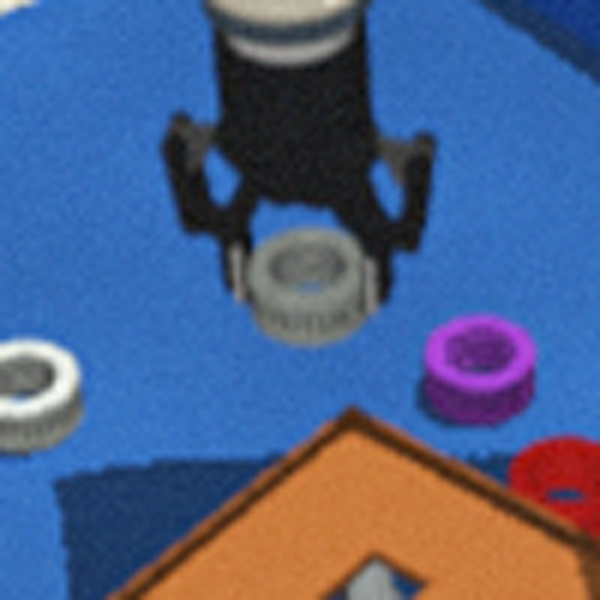

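Run:
```python
from st import *
u=proj("scene",[438,-238,120]).astype(int)
for z in(145,150):print(ray("scene",uc((309,268),6,(u[0]-50,max(0,u[1]-50))),z))
```

```text
33.95 [ 439.8 -239.3  125.8] [ 3.136e+00 -2.000e-03  7.720e-01] [ 1.7 -2.4  0.2] 0.715
[ 434.96238661 -236.90365252  145.        ]
[ 438.33347731 -231.57599293  150.        ]
```

>>> jog_arm(
  series=[
    [[0, 0, -4.5, 0, 0, -8, 5.5], [2, -1, -4.8, 0, 0, -18, 5.5], [6.5, -3, -4.8, 0, 0, -28, 5.5], [11, -5, -4.8, 0, 0, -38, 5.5], [15.5, -7, -4.8, 0, 0, -48, 5.5]],
  ],
)

```text
clock: 34.58
eef_pos: [500.0, -78.6, 167.7]
tcp_rot: [-3.141, -0.0, 1.616]
contact_force: [0.3, -0.6, -4.1]
opening: 0.72
```

Run:
```python
from st import *
print(delta([536,-10.8,165],[np.pi,0,1.812]))
```

```text
34.58 [500.  -78.6 167.7] [-3.141 -0.     1.616] [ 0.3 -0.6 -4.1] 0.72
(array([6.61, 3.9 , 0.27]), array([-3.000e-02, -1.000e-02, -1.126e+01]))
```

>>> jog_arm(
  series=[
    [[3, 2, 0, 0, 0, -6, 5.5], [6, 3.7, 0, 0, 0, -11.3, 5.5], [6.55, 3.9, 0.2, 0, 0, -11.3, 5.5], [6.55, 3.9, 0.2, 0, 0, -11.3, 5.5], [6.55, 3.9, 0.2, 0, 0, -11.3, 5.5]],
  ],
)

```text
clock: 35.2
eef_pos: [535.9, -13.9, 165.5]
tcp_rot: [-3.141, 0.0, 1.806]
contact_force: [1.8, -0.2, -3.5]
opening: 0.716
```

Run:
```python
from st import *
print(delta([536,-10.8,130],[np.pi,0,1.812]))
crop("scene",[536,-11,140],60,6,"s17")
```

```text
35.2 [535.9 -13.9 165.5] [-3.141  0.     1.806] [ 1.8 -0.2 -3.5] 0.716
(array([0.3 , 0.09, 3.55]), array([-0.05,  0.  , -0.34]))
```

View pics/s17.png

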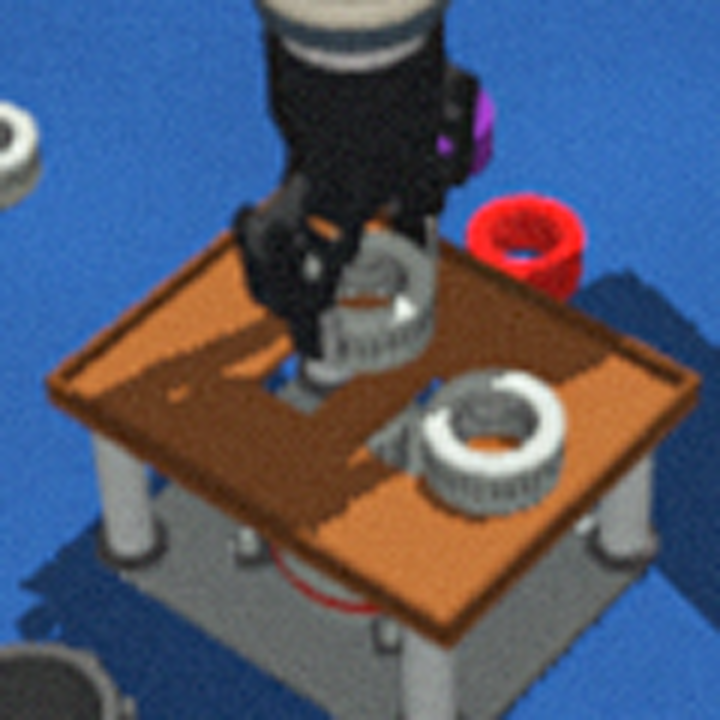

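>>> jog_arm(
  series=[
    [[0.2, 0.05, 1, 0, 0, 0, 5.5], [0.2, 0.05, 2, 0, 0, 0, 5.5], [0.2, 0.05, 3, 0, 0, 0, 5.5], [0.2, 0.05, 3.5, 0, 0, 0, 5.5], [0.2, 0.05, 3.6, 0, 0, 0, 5.5]],
  ],
)

```text
clock: 35.88
eef_pos: [536.4, -11.0, 129.1]
tcp_rot: [-3.141, -0.0, 1.807]
contact_force: [-1.2, -0.5, -4.9]
opening: 0.718
```

>>> jog_arm(
  series=[
    [[0, 0, 0.15, 0, 0, 0, 5.5], [0, 0, 0.3, 0, 0, 0, 5.5], [0, 0, 0.4, 0, 0, 0, 5.5], [0, 0, 0.48, 0, 0, 0, 5.5], [0, 0, 0.52, 0, 0, 0, 5.5]],
  ],
)

```text
clock: 36.5
eef_pos: [536.7, -11.0, 124.4]
tcp_rot: [3.142, -0.0, 1.807]
contact_force: [0.1, 0.8, -5.2]
opening: 0.719
```

>>> jog_arm(
  series=[
    [[0, 0, 0.04, 0, 0, 0, 5.5], [0, 0, 0.08, 0, 0, 0, 5.5], [0, 0, 0.12, 0, 0, 0, 5.5], [0, 0, 0.12, 0, 0, 0, 5.5], [0, 0, 0.12, 0, 0, 0, 5.5]],
  ],
)

```text
clock: 37.12
eef_pos: [536.7, -11.0, 123.3]
tcp_rot: [3.142, 0.0, 1.807]
contact_force: [-0.8, 0.2, -3.1]
opening: 0.713
```

>>> jog_arm(
  series=[
    [[0, 0, 0.04, 0, 0, 0, 5.5], [0, 0, 0.06, 0, 0, 0, 5.5], [0, 0, 0.06, 0, 0, 0, 5.5]],
  ],
)

```text
clock: 37.5
eef_pos: [536.7, -11.0, 123.2]
tcp_rot: [3.141, 0.0, 1.807]
contact_force: [-4.7, 0.7, 5.3]
opening: 0.716
```

>>> jog_arm(
  series=[
    [[0, 0, -0.03, 0, 0, 0, 6.8], [0, 0, -0.03, 0, 0, 0, 7.6], [0, 0, -0.03, 0, 0, 0, 8.2], [0, 0, -0.03, 0, 0, 0, 8.2], [0, 0, -2, 0, 0, 0, 8.2]],
  ],
)

```text
clock: 38.12
eef_pos: [535.6, -11.0, 141.6]
tcp_rot: [-3.139, -0.001, 1.807]
contact_force: [-0.1, -0.1, -0.4]
opening: 0.961
```

>>> jog_arm(
  series=[
    [[0, 0, -3, 0, 0, 0, 8.2], [-1, 0, -7, 0, 0, 10, 8.2], [-6, 0, -7, 0, 0, 20, 8.2], [-12, 0, -7, 0, 0, 30, 8.2], [-18, 0, -7, 0, 0, 40, 8.2]],
  ],
)

```text
clock: 38.75
eef_pos: [579.3, -187.6, 212.9]
tcp_rot: [3.141, -0.0, 1.104]
contact_force: [1.4, 0.2, 0.2]
opening: 0.959
```

Run:
```python
from st import *
a=r.grab_frame("top")[:,:,::-1]; b=r.grab_frame("scene")[:,:,::-1]
cv2.imwrite("pics/t18.png",cv2.resize(a[140:310,260:500],None,fx=3.3,fy=3.3,interpolation=cv2.INTER_CUBIC))
cv2.imwrite("pics/s18.png",cv2.resize(b[95:255,200:370],None,fx=3.6,fy=3.6,interpolation=cv2.INTER_CUBIC))
```

```text
38.75 [ 579.3 -187.6  212.9] [ 3.141 -0.     1.104] [1.4 0.2 0.2] 0.959
```

View pics/t18.png

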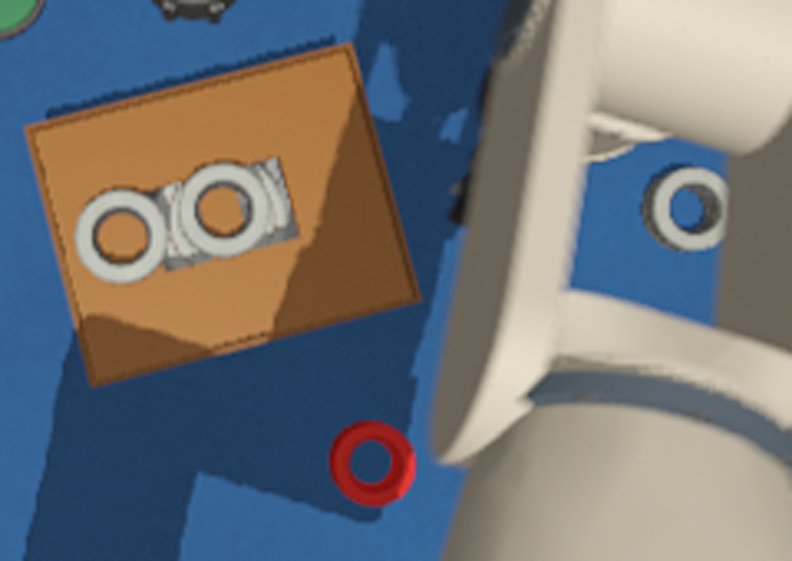

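View pics/s18.png

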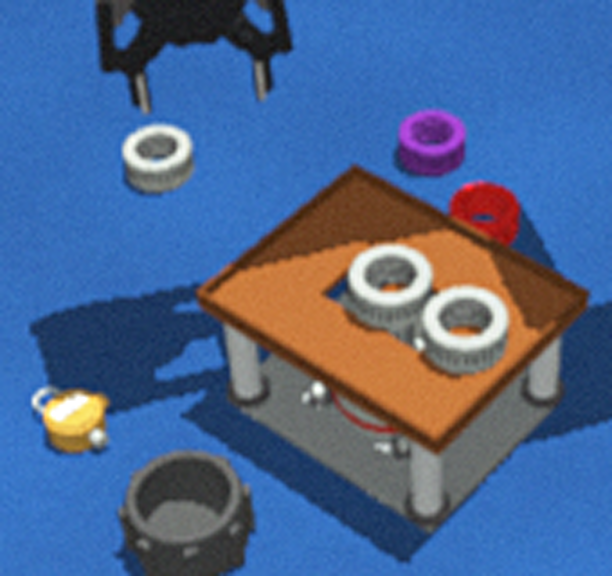

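Two gauges are on the sheet. The third is still at scene crop (158,147), unmoved.

Run:
```python
from st import *
print(ray("top",uc((692,208),3.3,(260,140)),30))
print(delta([541.5,-379.5,80],[np.pi,0,.764]))
```

```text
38.85 [ 580.  -191.2  212.6] [3.139e+00 1.000e-03 1.101e+00] [ 0.5  1.2 -0.8] 0.963
[ 542.43251429 -377.85414119   30.        ]
(array([-18.52,   5.07,  13.3 ]), array([ 0.14,  0.04, 19.31]))
```

>>> jog_arm(
  series=[
    [[-5, 1.5, 0, 0, 0, 9, 8.5], [-10, 3, 3, 0, 0, 19.3, 8.5], [-15, 4.2, 7, 0, 0, 19.3, 8.5], [-18.5, 5, 10, 0, 0, 19.3, 8.5], [-18.5, 5, 13, 0, 0, 19.3, 8.5]],
  ],
)

```text
clock: 39.48
eef_pos: [540.3, -376.2, 81.3]
tcp_rot: [3.141, 0.0, 0.77]
contact_force: [0.2, 0.3, 0.3]
opening: 0.995
```

>>> jog_arm(
  series=[
    [[0, 0, 0, 0, 0, 0, 8.5], [0, 0, 0, 0, 0, 0, 8.5]],
  ],
)

```text
clock: 39.72
eef_pos: [541.9, -373.6, 83.6]
tcp_rot: [3.141, -0.0, 0.773]
contact_force: [-0.1, 0.1, 0.3]
opening: 0.996
```

Run:
```python
from st import *
crop("scene",[541,-379,40],40,8,"s19")
print(delta([541.5,-379.2,0],[np.pi,0,.764]))
```

```text
39.73 [ 541.9 -373.6   83.6] [ 3.141 -0.     0.773] [-0.1  0.1  0.3] 0.996
(array([-0.44,  0.32,  8.41]), array([ 0.11, -0.03,  0.54]))
```

View pics/s19.png

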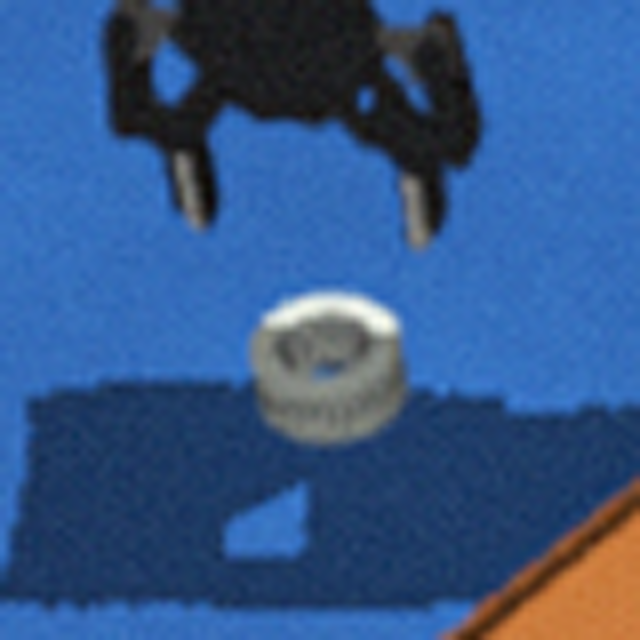

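Run:
```python
from h import *
u=proj("scene",[541,-379,40]).astype(int)
print(ray("scene",uc((328,345),8,(u[0]-40,u[1]-40)),30))
```

```text
[ 541.93954925 -377.38858108   30.        ]
```

Unmoved to within a couple of millimetres, so I'll descend and grasp.

>>> jog_arm(
  series=[
    [[-0.38, 0.27, 2.5, 0, 0, 0, 8.5], [-0.38, 0.27, 5, 0, 0, 0, 8.5], [-0.38, 0.27, 7.2, 0, 0, 0, 8.5], [-0.38, 0.27, 8.3, 0, 0, 0, 8.5], [-0.38, 0.27, 8.3, 0, 0, 0, 8.5]],
  ],
)

```text
clock: 40.4
eef_pos: [540.3, -378.2, -0.8]
tcp_rot: [-3.141, 0.0, 0.773]
contact_force: [0.8, 0.2, 0.4]
opening: 1.0
```

>>> jog_arm(
  series=[
    [[0, 0, 0, 0, 0, 0, 6.5], [0, 0, 0, 0, 0, 0, 5.5], [0, 0, 0, 0, 0, 0, 5.5], [0, 0, 0, 0, 0, 0, 5.5], [0, 0, 0, 0, 0, 0, 5.5]],
  ],
)

```text
clock: 41.02
eef_pos: [542.5, -380.1, 2.0]
tcp_rot: [3.136, -0.001, 0.773]
contact_force: [1.0, -1.5, 5.7]
opening: 0.731
```

>>> jog_arm(
  series=[
    [[0, 0, 0, 0, 0, 0, 5.5], [0, 0, -1, 0, 0, 0, 5.5], [0, 0, -4, 0, 0, 0, 5.5], [0, 0, -8, 0, 0, 0, 5.5], [0, 0, -12, 0, 0, 0, 5.5]],
  ],
)

```text
clock: 41.65
eef_pos: [539.5, -377.9, 120.7]
tcp_rot: [-3.14, 0.0, 0.772]
contact_force: [0.2, 0.6, -5.6]
opening: 0.733
```

Run:
```python
from st import *
crop("scene",[541,-379,120],50,6,"s20")
print(delta([553.6,-82.7,168],[np.pi,0,1.812]))
```

```text
41.65 [ 539.5 -377.9  120.7] [-3.14   0.     0.772] [ 0.2  0.6 -5.6] 0.733
(array([ 21.55, -20.45,  -4.23]), array([  0.32,   0.11, -59.57]))
```

View pics/s20.png

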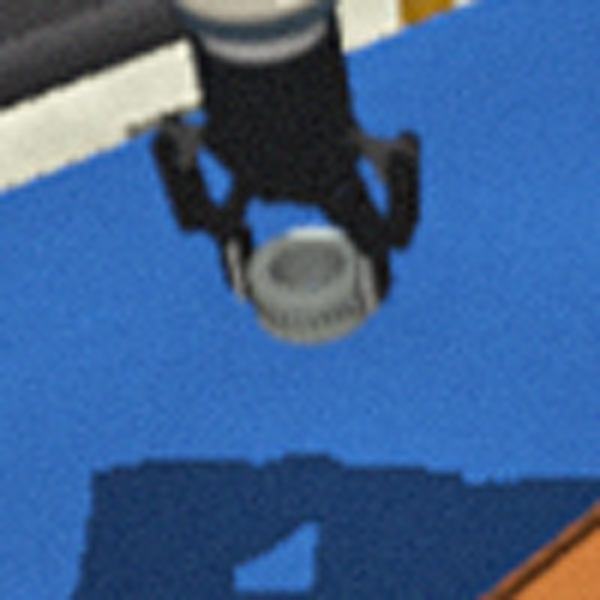

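>>> jog_arm(
  series=[
    [[0, 0, -4.5, 0, 0, -8, 5.5], [4, -3.5, -4.8, 0, 0, -18, 5.5], [8, -7.5, -4.8, 0, 0, -28, 5.5], [12, -11.5, -4.8, 0, 0, -38, 5.5], [16, -15.5, -4.8, 0, 0, -48, 5.5]],
  ],
)

```text
clock: 42.32
eef_pos: [545.9, -153.9, 167.4]
tcp_rot: [-3.141, -0.0, 1.615]
contact_force: [0.2, -0.6, -5.4]
opening: 0.731
```

Run:
```python
from st import *
print(delta([553.6,-82.7,165],[np.pi,0,1.812]))
```

```text
42.33 [ 545.9 -153.9  167.4] [-3.141 -0.     1.615] [ 0.2 -0.6 -5.4] 0.731
(array([7.08, 1.09, 0.24]), array([ -0.04,  -0.03, -11.26]))
```

>>> jog_arm(
  series=[
    [[3, 0.5, 0, 0, 0, -6, 5.5], [6, 1, 0, 0, 0, -11.3, 5.5], [6.9, 1.08, 0.2, 0, 0, -11.3, 5.5], [6.9, 1.08, 0.2, 0, 0, -11.3, 5.5], [6.9, 1.08, 0.2, 0, 0, -11.3, 5.5]],
  ],
)

```text
clock: 42.95
eef_pos: [554.7, -87.3, 165.5]
tcp_rot: [-3.141, 0.0, 1.806]
contact_force: [0.2, -0.1, -5.1]
opening: 0.733
```

Run:
```python
from st import *
print(delta([553.6,-82.7,130],[np.pi,0,1.812]))
crop("scene",[553,-80,140],60,6,"s21")
```

```text
42.95 [554.7 -87.3 165.5] [-3.141  0.     1.806] [ 0.2 -0.1 -5.1] 0.733
(array([0.47, 0.01, 3.55]), array([-0.02,  0.01, -0.35]))
```

View pics/s21.png

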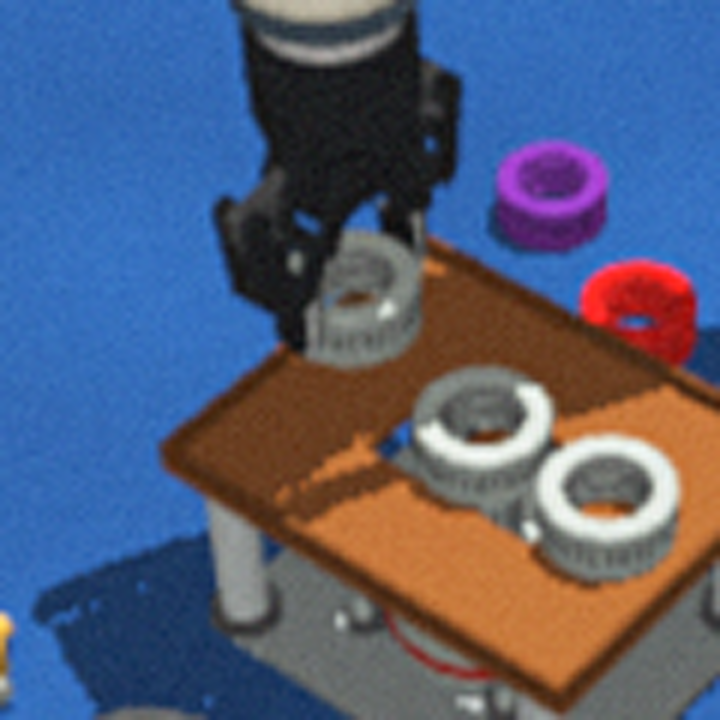

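>>> jog_arm(
  series=[
    [[0.35, 0, 1, 0, 0, 0, 5.5], [0.35, 0, 2, 0, 0, 0, 5.5], [0.35, 0, 3, 0, 0, 0, 5.5], [0.35, 0, 3.5, 0, 0, 0, 5.5], [0.35, 0, 3.6, 0, 0, 0, 5.5]],
  ],
)

```text
clock: 43.62
eef_pos: [553.9, -83.1, 129.1]
tcp_rot: [-3.141, -0.0, 1.807]
contact_force: [-0.1, -0.6, -5.0]
opening: 0.732
```

>>> jog_arm(
  series=[
    [[0, 0, 0.15, 0, 0, 0, 5.5], [0, 0, 0.3, 0, 0, 0, 5.5], [0, 0, 0.4, 0, 0, 0, 5.5], [0, 0, 0.48, 0, 0, 0, 5.5], [0, 0, 0.52, 0, 0, 0, 5.5]],
  ],
)

```text
clock: 44.25
eef_pos: [554.1, -83.1, 124.4]
tcp_rot: [3.142, 0.0, 1.807]
contact_force: [0.1, 0.9, -5.6]
opening: 0.732
```

>>> jog_arm(
  series=[
    [[0, 0, 0.03, 0, 0, 0, 5.5], [0, 0, 0.06, 0, 0, 0, 5.5], [0, 0, 0.09, 0, 0, 0, 5.5], [0, 0, 0.09, 0, 0, 0, 5.5], [0, 0, 0.09, 0, 0, 0, 5.5]],
  ],
)

```text
clock: 44.88
eef_pos: [554.1, -83.1, 124.1]
tcp_rot: [3.141, 0.0, 1.807]
contact_force: [-4.7, 0.0, 6.3]
opening: 0.728
```

>>> jog_arm(
  series=[
    [[0, 0, -0.03, 0, 0, 0, 6.8], [0, 0, -0.03, 0, 0, 0, 7.6], [0, 0, -0.03, 0, 0, 0, 8.2], [0, 0, -0.03, 0, 0, 0, 8.2], [0, 0, -2, 0, 0, 0, 8.2]],
  ],
)

```text
clock: 45.5
eef_pos: [553.0, -82.9, 142.5]
tcp_rot: [-3.139, -0.001, 1.807]
contact_force: [0.2, 0.5, -0.4]
opening: 0.958
```

>>> jog_arm(
  series=[
    [[0, 0, -4, 0, 0, 0, 8.2], [0, 0, -8, 0, 0, 10, 8.2], [-6, 0, -10, 0, 0, 20, 8.2], [-12, 0, -12, 0, 0, 30, 8.2], [-18, 0, -12, 0, 0, 40, 8.2]],
  ],
)

```text
clock: 46.12
eef_pos: [597.5, -260.0, 265.8]
tcp_rot: [3.138, -0.0, 1.104]
contact_force: [1.4, -0.1, -0.8]
opening: 0.963
```

>>> jog_arm(
  series=[
    [[-4, 4, 0, 0, 0, 0, 8.2], [-8, 6, 0, 0, 0, 0, 8.2], [-8, 6, 0, 0, 0, 0, 8.2], [-8, 6, 0, 0, 0, 0, 8.2], [-8, 6, 0, 0, 0, 0, 8.2]],
  ],
)

```text
clock: 46.75
eef_pos: [614.5, -355.2, 263.6]
tcp_rot: [-3.141, -0.0, 1.11]
contact_force: [-0.1, 0.6, -0.1]
opening: 0.96
```

Run:
```python
from st import *
a=r.grab_frame("top")[:,:,::-1]; b=r.grab_frame("scene")[:,:,::-1]
cv2.imwrite("pics/t22full.png",a)
cv2.imwrite("pics/t22.png",cv2.resize(a[140:310,220:460],None,fx=3.3,fy=3.3,interpolation=cv2.INTER_CUBIC))
cv2.imwrite("pics/s22.png",cv2.resize(b[95:255,200:370],None,fx=3.6,fy=3.6,interpolation=cv2.INTER_CUBIC))
```

```text
46.75 [ 614.5 -355.2  263.6] [-3.141 -0.     1.11 ] [-0.1  0.6 -0.1] 0.96
```

View pics/t22.png

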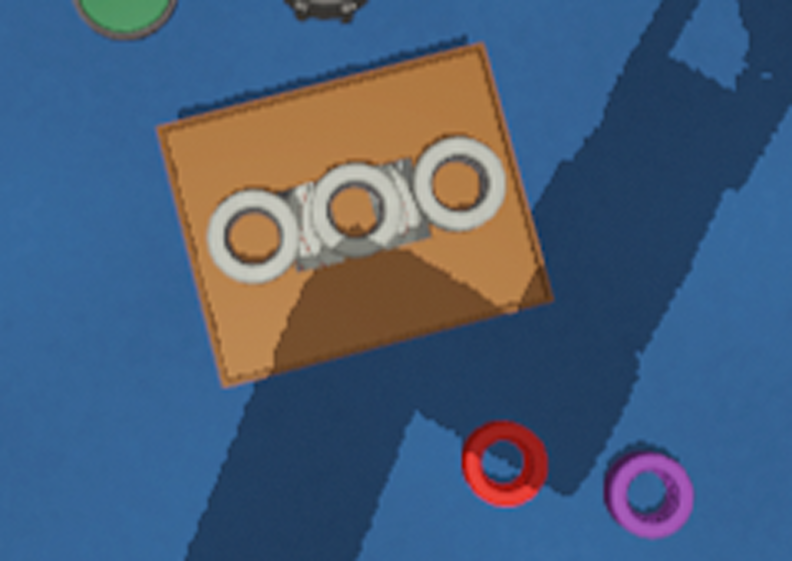

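View pics/s22.png

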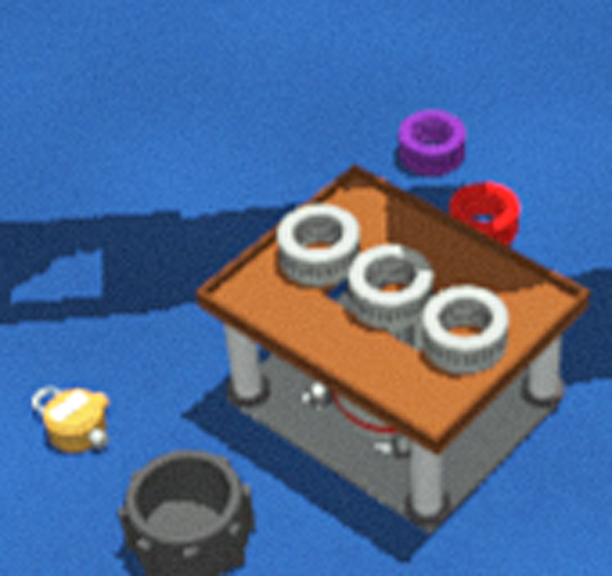

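View pics/t22full.png

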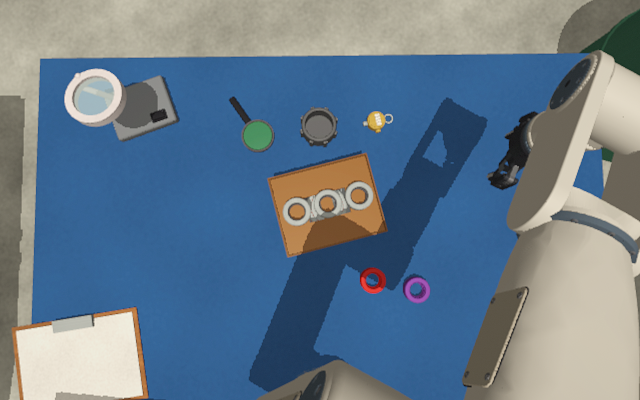

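Run:
```python
from st import *
P=lambda p,z:ray("top",uc(p,3.3,(220,140)),z)
c=[P(p,132) for p in[(157,127),(484,44),(551,300),(226,386)]];m=np.mean(c,0)
d=c[0]-c[1]+c[3]-c[2];y=d[:2]/np.linalg.norm(d[:2]);x=np.array([y[1],-y[0]])
print(m,np.degrees(np.arctan2(x[1],x[0])))
for p in[(253,236),(356,208),(459,183)]:
    q=(P(p,152)-m)[:2];print(q@x,q@y)
```

```text
46.85 [ 614.6 -355.3  263.8] [ 3.141 -0.     1.11 ] [ 0.1  0.4 -0.3] 0.96
[535.48512328 -10.01327259 132.        ] 13.771251838582002
1.1481621041539944 72.7678352397111
2.026431204462564 -0.7355974537340175
0.8982101559916421 -73.95461115070938
```

```bash
python3 -c "
from rig import r
print(r.sign_off())"
```

```text
the job is handed in; nothing more can be done
None
```

The stand is packed and handed in at about 47 s of the 210 s allowed; the hand-in gives no verdict.

- **Plug:** I lowered it gently into the master ring until it sat home. The depth stopped changing while the measured wrist force stayed under 25 N. I then lifted it about 9 mm, rocked it about 8° (0.14 rad), let it settle home again and released it. It looked upright and seated afterwards. Once the sheet was on I could not measure it again.
- **Sheet:** It lies on the four posts, centred within about 1 mm of their midpoint. It was square within about 0.1° in the last picture.
- **Ring gauges:** All three that were present are on the sheet in a row at y ≈ +73, −1 and −74 mm, with x within about 2 mm of centre. They look flat and lie inside the raised edge with gaps between them. I saw no fourth gauge.
- **Left alone:** The red and purple look-alikes, thread protector, lens, tally counter and lamp were not touched and look unmoved. The arm ended clear of everything.

**Disagreements:**
- The ring's centre found by touch was about 2 mm further toward −y than the cameras showed, within calibration error.
- The gripper read about 1.5 mm narrower on the second gauge than on the other two, but that gauge was seated normally.
- I saw no sign that any gauge had been knocked aside.

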